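# Set up the cartridge reader and load it

## Task

Get the ink cartridges ready for stocktaking: swing the reader's lid open, flip up its stay and lower the lid so that it rests propped on the stay; only then stand every round cartridge upright on the floor of the reader's bays, one to a bay, in any order, turned so that its label squarely faces the reader's hinge side, where the reader bar in the lid looks at it. Leave the lid propped, and leave the other things on the desk where they are.

Things in the scene. Friction and masses are not known exactly. Their poses are not given: they have to be found in the camera images.
- reader: Fold-flat cartridge reader fixed to the desk, 220 (x) x 290 (y) x 72 mm shut. Origin: centre of its underside on the desk; +x to its hinge side (away from the robot, within 10 deg), +y left, z up. Bays in the front part; behind them (x over -10 mm) a deck 17 mm above the desk, over which the stay lies, with side walls 62 mm high.
- bays (a point): Middle of the row of four open bays, on their floor 6 mm above the desk (reader x -55 mm, y 0); axes as the reader's. Bay centres lie at y = -102, -34, 34, 102 mm from it. Each is 82 mm long in x, 65 mm wide; front and end walls 25 mm high above the desk, rear wall 23 mm, fins between bays 18 mm.
- lid (a joint): Lid angle, rad: 0 shut (level, over bays and stay), 1.57 upright, 1.9 leaning back on its stop. Plate 170 mm from hinge to front edge, 290 mm wide, 8 mm thick, 0.2 kg, reader bar on its underside, free hinge on the far side: left below 1.45 it falls shut, above 1.65 it falls back to the stop. On the upright stay it rests at about 1.23.
- lid_hinge (a point): Point on the lid's hinge axis, at mid-width, 110 mm behind the reader's origin, 64 mm above the desk; the axis runs along the reader's y.
- lid_tab (a point): Centre of the lid's finger tab: a round disc 26 mm across, 16 mm thick along the reader's y, standing free 30 mm in front of the middle of the lid's front edge on a neck 20 mm wide, 200 mm from the hinge axis, 4 mm above the underside plane. Pinch it across its thickness; it can turn between the fingers as the lid swings.
- stay (a joint): Stay angle, rad: 0 lying down, pointing to the reader's +y, 1.57 upright, 1.70 its stop. Free-running: past upright it leans on the stop by its own weight, left below 1.5 it falls down again. It is a 10 mm square bar, 0.05 kg.
- stay_pivot (a point): Pivot of the stay: 55 mm behind and 110 mm right (-y) of the reader's origin, 50 mm above the desk; its axis runs along the reader's x.
- stay_tab (a point): Centre of the round tab at the stay's free end, a disc 24 mm across and 14 mm thick along the reader's x, 140 mm from the pivot. Pinch it across its thickness; it can turn between the fingers.
- cart0: Round ink cartridge standing on the desk, 0.1 to 0.22 kg: body 52 mm across up to 44 mm, then a cap 44 mm across up to 76 mm (grip it there). Origin: centre of its underside; z up; +x points out of the label panel (24 x 36 mm, dark bars) on its side; a small rib on top of the cap points the same way. Absent in some starts.
- label0 (a point): Middle of the face of cart0's label, 27 mm from the axis, 22 mm above its underside.
- cart1: Round ink cartridge standing on the desk, 0.1 to 0.22 kg: body 52 mm across up to 44 mm, then a cap 44 mm across up to 76 mm (grip it there). Origin: centre of its underside; z up; +x points out of the label panel (24 x 36 mm, dark bars) on its side; a small rib on top of the cap points the same way. Absent in some starts.
- label1 (a point): Middle of the face of cart1's label, 27 mm from the axis, 22 mm above its underside.
- cart2: Round ink cartridge standing on the desk, 0.1 to 0.22 kg: body 52 mm across up to 44 mm, then a cap 44 mm across up to 76 mm (grip it there). Origin: centre of its underside; z up; +x points out of the label panel (24 x 36 mm, dark bars) on its side; a small rib on top of the cap points the same way. Absent in some starts.
- label2 (a point): Middle of the face of cart2's label, 27 mm from the axis, 22 mm above its underside.
- cart3: Round ink cartridge standing on the desk, 0.1 to 0.22 kg: body 52 mm across up to 44 mm, then a cap 44 mm across up to 76 mm (grip it there). Origin: centre of its underside; z up; +x points out of the label panel (24 x 36 mm, dark bars) on its side; a small rib on top of the cap points the same way. Absent in some starts.
- label3 (a point): Middle of the face of cart3's label, 27 mm from the axis, 22 mm above its underside.
- ink_bottle: round refill bottle with a nozzle cap, 39 mm across, 90 mm tall, standing; a bystander; origin at the centre of its underside.
- glue_stick: glue stick, 26 mm across, 90 mm tall, standing; a bystander; origin at the centre of its underside.
- mouse: computer mouse, 106 x 60 x 35 mm; a bystander; origin at the centre of its underside.
- loupe: black print loupe, 37 mm across, 34 mm high; a bystander; origin at the centre of its underside.
Things that resemble listed ones, but are neither listed nor needed, are in the scene too. What is shaped like the cart1 but green is not meant.

How it is judged:
By the outcome, as a careful person would: the job done as asked, in the order asked, and still so for the second after the job is handed in, with the robot touching nothing.
Of cart0, cart1, cart2, cart3 only 3 to 4 are there at a start; the rules pass over those that are not, and their reading is None.
At some moment in a run one of cart0, cart1, cart2, cart3 may be knocked a few centimetres aside while the robot is not near it.
It also fails if it takes over 208 s, if anything falls off the work surface, if the arm or the gripper's body presses on something with over 40 N, if the wrist force passes 120 N, or if a joint passes its speed limit or range.

## Robot

A 7-joint arm with a two-finger parallel gripper is mounted at the origin on a cart in front of the work surface, level with it; the furniture and walls round the work are solid. World frame = base frame: x ahead of the robot, y to its left, z up, the work surface at z = 0. Lengths are in m, angles in rad, forces in N, time in s.
With the tool pointing down it reaches from about 0.425 to 0.825 m from the base axis. Payload 3.6 kg.
Tool frame: the origin (TCP) lies between the finger pads; the fingertips stand 17 mm ahead of it and the grasp point (between the pads) lies 2 mm behind it (robot.tip_extent is the distance from the TCP to the fingertips, in m); z points along the fingers, y is the line along which they close (so a half turn about z gives the same grasp; the last joint's range is limited). The gripper opens to 93 mm and grips with 3 to 60 N. Pads are 15 mm wide; open, the fingers measure 128 mm over their backs; the gripper's body (75 mm by 188 mm) begins 65 mm behind the grasp point.
Start: joints at [1.183, 0.615, -0.013, 1.423, 0.008, 1.103, -0.04], TCP at [0.229, -0.608, 0.236] pointing down, gripper open.
Joint ranges: [-3.12, 3.12], [-0.3, 2.06], [-1.34, 1.32], [0.26, 2.42], [-1.36, 4.5], [0.01, 1.98], [-2.84, 2.84]. Speed limits (rad/s): [2.79, 2.79, 3.14, 3.14, 3.14, 3.14, 3.14].

## Interface

Orientations are given as a unit quaternion [x, y, z, w].
In Python, from station import robot gives the robot as it stands. The module is installed in compiled form; this text tells all that it offers.
- The arm moves only by the tool send_rows, never from a script. Its argument "moves" is a list of rows, each an object of numbers: "grip": the closure, from -1 (fully open) to 1 (shut), so that 0 is half open; "dx", "dy", "dz": the shift along the tool's x, y, z in cm; "rx", "ry", "rz": the turn, a rotation vector about the tool's x, y, z in degrees. A call has 1 to 20 rows; each row shifts and turns the commanded pose from where the row before left it, along the tool's axes as they then stand; what a row does not reach is not made up. A row lasts 1/8 s, in which the tool goes at most 62.5 mm and 10.7 degrees, less where a joint would pass 70% of its speed; a pose out of reach is approached as far as the arm can. A call with a gripper value outside its range is refused whole. The fingers move at their own pace and stop on an object; "grip_force" is the grip in N (left out, the last holds). Time passes only in rows, so rows that do not move let the fingers close. It gives the time, the measured TCP pose, the force, the opening and the grip force at its end, in the units of the state.
- robot.get_obs(): the state, without advancing time (a new reading comes with each control period).
- robot.get_image(name): name is "side" or "top" or "wrist"; returns a dict with "img" (400x640x3 uint8, red, green, blue), "fx", "fy", "cx", "cy" (pixels), "R" (3x3) and "t" (3): a world point X has camera coordinates R X + t. Camera axes: x right, y down, z forward; pixel columns grow to the right and rows downward; lengths in m; the calibration is good to about 2 mm. A picture is of the moment at which its call begins. There is no depth.
- robot.hand_in(): hands the job in; it is judged then, once.
Trained networks look in a picture, given as the dict that the camera call returned (one of the last four; its "shot" number tells which), for a name from the list of things; names that differ only in an ending like _2 or _b are one class to them, and where a whole thing is asked for, a point or a joint stands for the part that bears it (a point fixed in the world has none). Each returns a list of dicts, best first, with "score" (0 to 1); they miss things now and then, are a little off and sometimes report something else, mostly with a low value. They report only what shows in the picture. A call takes as long as a camera call. They do not tell look-alikes from the thing itself.
- robot.silhouettes(picture, thing): "region" (400x640 bool, what is visible of it).
- robot.pinpoint(picture, thing): "location" ([x, y, z] in m, in world coordinates, good to about 4 mm: a listed point, or the origin of a listed thing).
The state is a dict: "time": time; "qpos": joint angles; "dq": joint speeds; "effort": joint torques, N m; "ee_pos": TCP position; "orientation": TCP orientation; "contact_force": force on the tool from outside, world axes, zero at the start; "moment": the same for the moment, N m; "opening": finger opening in m; "grip_force": force on a finger pad.
Only numpy, scipy, OpenCV 4.12 (cv2) and the standard library are available. Lean on these libraries where they do the work, as an engineer would, in place of code of your own. Each camera call takes 0.05 s, during which the arm holds its last target. There are 200 camera calls.

## Working session

There is one attempt and no reset: what is moved stays moved. The work goes in short steps, Python scripts to look and compute and a tool call to move; the robot and the scene stay as the last step left them, time stands still between calls to the robot, and variables do not carry over. Pictures are saved under pics/ and viewed, at most 14 in all, crops included, and the job is handed in when it is done.

Besides the shell and the picture viewer there is one more tool, called after "Call:" as name(argument=value, ...), one argument or row to a line, values as JSON. send_rows: Moves the arm, as the interface text tells. Its arguments: {"type":"object","properties":{"moves":{"type":"array"},"grip_force":{"type":"number"}},"required":["moves"]}

```bash
mkdir -p pics; cat > h.py <<'E'
import numpy as np, cv2
from station import robot
from scipy.spatial.transform import Rotation as Ro
def shot(n,f=None):
    p=robot.get_image(n)
    if f: cv2.imwrite('pics/'+f,p['img'][:,:,::-1])
    return p
def pix(p,X):
    c=p['R']@np.array(X)+p['t']; return np.array([p['fx']*c[0]/c[2]+p['cx'],p['fy']*c[1]/c[2]+p['cy']])
def ray(p,u,v,z):
    d=p['R'].T@np.array([(u-p['cx'])/p['fx'],(v-p['cy'])/p['fy'],1]); o=-p['R'].T@p['t']
    return o+d*(z-o[2])/d[2]
E
python3 - <<'E'
from h import *
np.set_printoptions(precision=4,suppress=True)
o=robot.get_obs();print(o['ee_pos'],o['orientation'],o['time'],o['opening'])
a=shot('top','t0.png');b=shot('side','s0.png')
for p,n in((a,'top'),(b,'side')):
  print(n)
  for t in ['reader','bays','lid_hinge','lid_tab','stay_pivot','stay_tab','cart0','label0','ink_bottle','glue_stick','mouse','loupe']:
    for r in robot.pinpoint(p,t)[:6]: print(t,r['score'],np.round(r['location'],4),pix(p,r['location']).round())
E
```

```text
[ 0.2292 -0.6075  0.2345] [ 0.9838  0.1794 -0.0003 -0.0012] 0.0 0.09291039889080066
top
reader 0.62 [ 0.5257  0.1745 -0.005 ] [237. 218.]
bays 0.59 [0.4646 0.165  0.0072] [240. 239.]
lid_hinge 0.91 [0.6297 0.1822 0.058 ] [229. 180.]
lid_tab 0.63 [0.43   0.1655 0.0683] [234. 252.]
stay_pivot 0.82 [0.5866 0.0707 0.0497] [269. 195.]
stay_pivot 0.72 [ 0.5234  0.1751 -0.0019] [237. 219.]
cart0 0.67 [ 0.5693 -0.2574 -0.0005] [385. 200.]
cart0 0.55 [ 0.4332 -0.3601  0.001 ] [423. 247.]
cart0 0.52 [ 0.4617 -0.2126  0.0011] [371. 237.]
label0 0.78 [ 0.4572 -0.336   0.026 ] [416. 239.]
label0 0.73 [ 0.4569 -0.1108  0.0218] [335. 240.]
label0 0.67 [ 0.5942 -0.2661  0.0208] [389. 190.]
label0 0.51 [ 0.4823 -0.1958  0.0244] [365. 230.]
ink_bottle 0.54 [ 0.5617 -0.1203 -0.0023] [338. 203.]
glue_stick 0.61 [ 0.5775 -0.365   0.0027] [423. 196.]
mouse 0.75 [ 0.6969 -0.2281 -0.0002] [374. 156.]
side
reader 0.6 [0.5186 0.175  0.0002] [291. 168.]
bays 0.91 [0.4715 0.1681 0.0049] [277. 171.]
lid_hinge 0.95 [0.6304 0.1862 0.0622] [321. 144.]
lid_hinge 0.26 [0.5893 0.0709 0.0505] [321. 170.]
lid_tab 0.78 [0.4321 0.168  0.0696] [263. 158.]
stay_pivot 0.74 [0.5881 0.0695 0.0502] [320. 170.]
cart0 0.96 [ 0.4639 -0.2185  0.0015] [311. 260.]
cart0 0.9 [ 0.4384 -0.3579  0.0006] [318. 307.]
cart0 0.86 [ 0.43   -0.1106  0.0013] [287. 234.]
cart0 0.79 [ 0.5683 -0.2574  0.0008] [354. 261.]
label0 0.93 [ 0.4597 -0.1093  0.0242] [297. 226.]
label0 0.91 [ 0.4547 -0.339   0.0247] [322. 293.]
label0 0.76 [ 0.4838 -0.1991  0.0241] [315. 247.]
label0 0.58 [ 0.5944 -0.2591  0.0242] [364. 253.]
ink_bottle 0.65 [ 0.5612 -0.1176 -0.0016] [333. 225.]
glue_stick 0.62 [ 0.5801 -0.3589  0.0014] [374. 290.]
mouse 0.94 [ 0.7011 -0.2257 -0.0008] [395. 240.]
mouse 0.47 [ 0.5621 -0.1211 -0.0001] [334. 226.]
loupe 0.73 [ 0.7045 -0.3304 -0.0005] [415. 268.]
loupe 0.71 [ 0.457  -0.336   0.0249] [323. 291.]
loupe 0.7 [ 0.7004 -0.2214  0.0012] [394. 238.]
```

View pics/t0.png

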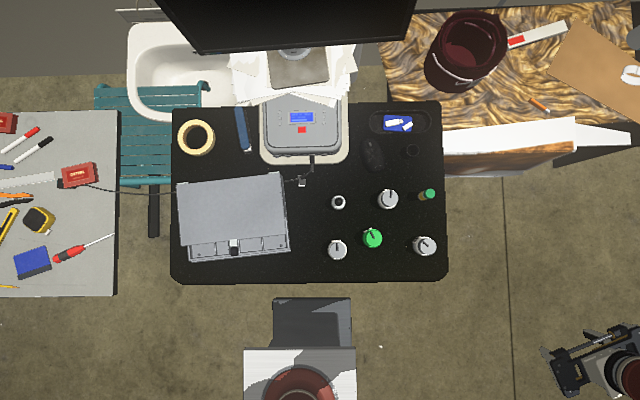

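View pics/s0.png

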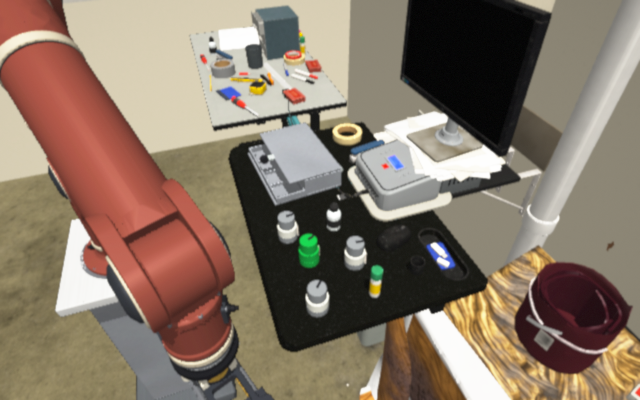

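Grey cartridges are at top-view pixels (336,248), (387,198) and (424,245). The one at (371,237) is green and not meant, so there are three to place. The reader is at about (0.522, 0.175), yaw about 5°. I'll move over the lid tab and look with the wrist camera.

Call:
send_rows(
  moves=[
    {"grip": -0.2,"dx": 4.0,"dy": -2.6,"dz": -0.8},
    {"dx": 4.0,"dy": -2.6,"dz": -0.8},
    {"dx": 4.0,"dy": -2.6,"dz": -0.8},
    {"dx": 4.0,"dy": -2.6,"dz": -0.8},
    {"dx": 4.0,"dy": -2.6,"dz": -0.8},
    {"dx": 4.0,"dy": -2.6,"dz": -0.8},
    {"dx": 4.0,"dy": -2.6,"dz": -0.8},
    {"dx": 4.0,"dy": -2.6,"dz": -0.8},
    {"dx": 1.7,"dy": -4.9,"dz": 0.5},
    {"dx": 1.7,"dy": -4.9,"dz": 0.5},
    {"dx": 1.7,"dy": -4.9,"dz": 0.5},
    {"dx": 1.7,"dy": -4.9,"dz": 0.5},
    {"dx": 1.7,"dy": -4.9,"dz": 0.5},
    {"dx": 1.7,"dy": -4.9,"dz": 0.5},
    {"dx": 1.7,"dy": -4.9,"dz": 0.5},
    {"dx": 1.7,"dy": -4.9,"dz": 0.5},
    {"dx": 1.7,"dy": -4.9,"dz": 0.5},
    {"rz": 7.7},
    {"rz": 7.7},
    {},
  ],
  grip_force=20,
)

```text
schema error: expected keys grip, dx, dy, dz, rx, ry, rz
```

```bash
cat >> h.py <<'E'
np.set_printoptions(precision=4,suppress=True)
def plan(P,yaw,tilt=0):
    "tool x at world yaw (deg), tilt: tool z leans from down towards tool x"
    o=robot.get_obs(); R0=Ro.from_quat(o['orientation'])
    R1=Ro.from_euler('z',yaw,degrees=True)*Ro.from_euler('x',180,degrees=True)*Ro.from_euler('y',tilt,degrees=True)
    d=R0.inv().apply(np.array(P)-o['ee_pos'])*100
    print('plan shift cm',d.round(2),'then turn',(R0.inv()*R1).as_rotvec(degrees=True).round(1),'| at',o['ee_pos'],'t',round(o['time'],2),'open',round(o['opening'],4))
def pts(p,*ts):
    for t in ts:
        for r in robot.pinpoint(p,t)[:5]: print(t,round(r['score'],2),np.round(r['location'],4),pix(p,r['location']).round())
E
python3 - <<'E'
from h import *
p=shot('wrist','w0.png'); pts(p,'lid_tab','lid_hinge','stay_pivot','reader','bays')
print(p['fx'],p['R'],p['t'])
plan([.431,.167,.074],5.2)
a=shot('side','s1.png');pts(a,'lid_tab','lid_hinge')
E
```

```text
304.6091273373964 [[ 0.3536 -0.9354 -0.0008]
 [-0.9078 -0.3434  0.2408]
 [-0.2255 -0.0844 -0.9706]] [-0.6493 -0.0299  0.3887]
plan shift cm [ 46.22 -65.4   16.17] then turn [-0.  -0.  15.5] | at [ 0.2295 -0.6081  0.2357] t 1.6 open 0.0929
lid_tab 0.83 [0.4321 0.1694 0.0719] [263. 157.]
lid_hinge 0.78 [0.6307 0.1808 0.0612] [322. 145.]
```

View pics/w0.png

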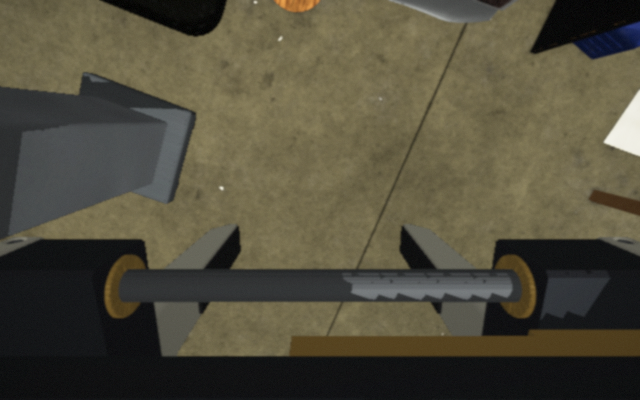

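View pics/s1.png

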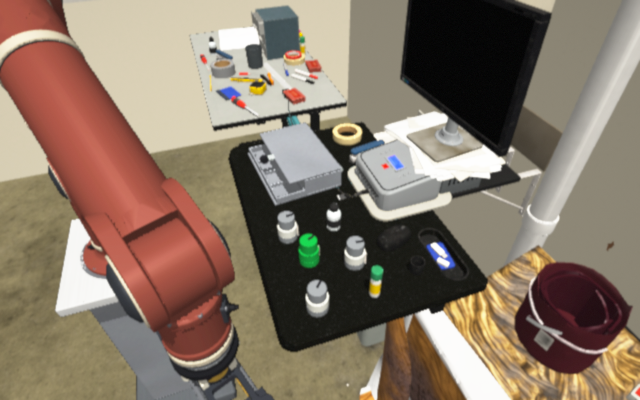

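The rows need every key, so nothing moved. These pictures still show the start pose: the wrist camera sees only floor and the side view is unchanged.

Call:
send_rows(
  moves=[
    {"grip": -0.2,"dx": 4.0,"dy": -2.6,"dz": -0.8,"rx": 0,"ry": 0,"rz": 0},
    {"grip": -0.2,"dx": 4.0,"dy": -2.6,"dz": -0.8,"rx": 0,"ry": 0,"rz": 0},
    {"grip": -0.2,"dx": 4.0,"dy": -2.6,"dz": -0.8,"rx": 0,"ry": 0,"rz": 0},
    {"grip": -0.2,"dx": 4.0,"dy": -2.6,"dz": -0.8,"rx": 0,"ry": 0,"rz": 0},
    {"grip": -0.2,"dx": 4.0,"dy": -2.6,"dz": -0.8,"rx": 0,"ry": 0,"rz": 0},
    {"grip": -0.2,"dx": 4.0,"dy": -2.6,"dz": -0.8,"rx": 0,"ry": 0,"rz": 0},
    {"grip": -0.2,"dx": 4.0,"dy": -2.6,"dz": -0.8,"rx": 0,"ry": 0,"rz": 0},
    {"grip": -0.2,"dx": 4.0,"dy": -2.6,"dz": -0.8,"rx": 0,"ry": 0,"rz": 0},
    {"grip": -0.2,"dx": 1.7,"dy": -4.9,"dz": 0.5,"rx": 0,"ry": 0,"rz": 0},
    {"grip": -0.2,"dx": 1.7,"dy": -4.9,"dz": 0.5,"rx": 0,"ry": 0,"rz": 0},
    {"grip": -0.2,"dx": 1.7,"dy": -4.9,"dz": 0.5,"rx": 0,"ry": 0,"rz": 0},
    {"grip": -0.2,"dx": 1.7,"dy": -4.9,"dz": 0.5,"rx": 0,"ry": 0,"rz": 0},
    {"grip": -0.2,"dx": 1.7,"dy": -4.9,"dz": 0.5,"rx": 0,"ry": 0,"rz": 0},
    {"grip": -0.2,"dx": 1.7,"dy": -4.9,"dz": 0.5,"rx": 0,"ry": 0,"rz": 0},
    {"grip": -0.2,"dx": 1.7,"dy": -4.9,"dz": 0.5,"rx": 0,"ry": 0,"rz": 0},
    {"grip": -0.2,"dx": 1.7,"dy": -4.9,"dz": 0.5,"rx": 0,"ry": 0,"rz": 0},
    {"grip": -0.2,"dx": 1.7,"dy": -4.9,"dz": 0.5,"rx": 0,"ry": 0,"rz": 0},
    {"grip": -0.2,"dx": 0,"dy": 0,"dz": 0,"rx": 0,"ry": 0,"rz": 7.7},
    {"grip": -0.2,"dx": 0,"dy": 0,"dz": 0,"rx": 0,"ry": 0,"rz": 7.7},
    {"grip": -0.2,"dx": 0,"dy": 0,"dz": 0,"rx": 0,"ry": 0,"rz": 0},
  ],
  grip_force=20,
)

```text
time: 4.25
ee_pos: [0.4429, 0.1662, 0.2548]
orientation: [0.999, 0.047, 0.0, 0.0]
contact_force: [-0.3, -0.2, -0.4]
opening: 0.0556
grip_force: 0.0
```

```bash
python3 - <<'E'
from h import *
p=shot('wrist','w1.png'); pts(p,'lid_tab','lid_hinge','stay_pivot','reader','bays')
plan([.431,.167,.074],5.2)
a=shot('side','s2.png');pts(a,'lid_tab','lid_hinge')
E
```

```text
lid_tab 0.59 [0.4321 0.1637 0.0697] [321. 190.]
stay_pivot 0.94 [0.5868 0.0716 0.0511] [421.  54.]
reader 0.9 [ 0.5187  0.1754 -0.0003] [318. 112.]
bays 0.95 [0.4671 0.168  0.0029] [320. 153.]
plan shift cm [-1.18 -0.22 18.08] then turn [-0.  -0.   0.1] | at [0.4429 0.1659 0.2548] t 4.55 open 0.0559
lid_tab 0.8 [0.4341 0.169  0.0708] [264. 157.]
lid_tab 0.44 [ 0.571  -0.2574  0.0006] [355. 260.]
lid_hinge 0.6 [0.6335 0.1811 0.0616] [323. 145.]
lid_hinge 0.43 [ 0.7025 -0.2238 -0.0022] [395. 239.]
```

View pics/w1.png

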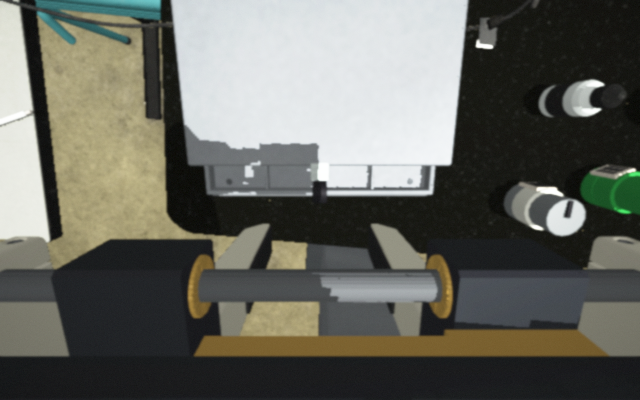

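The wrist view shows the lid front edge level along row 163, so the yaw is about 5.3°. The tab is at (320,190), with the disc no wider than its neck in y. I'll descend and pinch it shallowly.

Call:
send_rows(
  moves=[
    {"grip": -0.2,"dx": -0.5,"dy": 0,"dz": 5,"rx": 0,"ry": 0,"rz": 0},
    {"grip": -0.2,"dx": -0.5,"dy": 0,"dz": 5,"rx": 0,"ry": 0,"rz": 0},
    {"grip": -0.2,"dx": 0,"dy": 0,"dz": 4,"rx": 0,"ry": 0,"rz": 0},
    {"grip": -0.2,"dx": 0,"dy": 0,"dz": 2.2,"rx": 0,"ry": 0,"rz": 0},
    {"grip": -0.2,"dx": 0,"dy": 0,"dz": 2,"rx": 0,"ry": 0,"rz": 0},
    {"grip": 1,"dx": 0,"dy": 0,"dz": 0,"rx": 0,"ry": 0,"rz": 0},
    {"grip": 1,"dx": 0,"dy": 0,"dz": 0,"rx": 0,"ry": 0,"rz": 0},
    {"grip": 1,"dx": 0,"dy": 0,"dz": 0,"rx": 0,"ry": 0,"rz": 0},
    {"grip": 1,"dx": 0,"dy": 0,"dz": 0,"rx": 0,"ry": 0,"rz": 0},
    {"grip": 1,"dx": 0,"dy": 0,"dz": 0,"rx": 0,"ry": 0,"rz": 0},
  ],
  grip_force=20,
)

```text
time: 5.95
ee_pos: [0.4332, 0.166, 0.0732]
orientation: [0.999, 0.046, 0.001, -0.001]
contact_force: [-0.6, 1.5, 3.0]
opening: 0.016
grip_force: 20.0
```

Opening is 16 mm, so the tab is held. Next I swing the lid open along the arc.

Call:
send_rows(
  moves=[
    {"grip": 1,"dx": 0.18,"dy": 0,"dz": -2.31,"rx": 0,"ry": 0,"rz": 0},
    {"grip": 1,"dx": 0.45,"dy": 0,"dz": -2.28,"rx": 0,"ry": 0,"rz": 0},
    {"grip": 1,"dx": 0.71,"dy": 0,"dz": -2.21,"rx": 0,"ry": 0,"rz": 0},
    {"grip": 1,"dx": 0.96,"dy": 0,"dz": -2.11,"rx": 0,"ry": 0,"rz": 0},
    {"grip": 1,"dx": 1.2,"dy": 0,"dz": -1.99,"rx": 0,"ry": 0,"rz": 0},
    {"grip": 1,"dx": 1.42,"dy": 0,"dz": -1.84,"rx": 0,"ry": 0,"rz": 0},
    {"grip": 1,"dx": 1.63,"dy": 0,"dz": -1.66,"rx": 0,"ry": 0,"rz": 0},
    {"grip": 1,"dx": 1.8,"dy": 0,"dz": -1.45,"rx": 0,"ry": 0,"rz": 0},
  ],
)

```text
time: 6.95
ee_pos: [0.5144, 0.1736, 0.231]
orientation: [0.999, 0.047, -0.002, -0.0]
contact_force: [-0.4, 2.2, -3.9]
opening: 0.0159
grip_force: 21.1
```

Call:
send_rows(
  moves=[
    {"grip": 1,"dx": 1.96,"dy": 0,"dz": -1.24,"rx": 0,"ry": 0,"rz": 0},
    {"grip": 1,"dx": 2.1,"dy": 0,"dz": -1.01,"rx": 0,"ry": 0,"rz": 0},
    {"grip": 1,"dx": 2.2,"dy": 0,"dz": -0.75,"rx": 0,"ry": 0,"rz": 0},
    {"grip": 1,"dx": 2.27,"dy": 0,"dz": -0.49,"rx": 0,"ry": 0,"rz": 0},
    {"grip": 1,"dx": 2.31,"dy": 0,"dz": -0.23,"rx": 0,"ry": 0,"rz": 0},
    {"grip": 1,"dx": 2.33,"dy": 0,"dz": 0.04,"rx": 0,"ry": 0,"rz": 0},
    {"grip": 1,"dx": 2.31,"dy": 0,"dz": 0.31,"rx": 0,"ry": 0,"rz": 0},
    {"grip": 1,"dx": 2.25,"dy": 0,"dz": 0.58,"rx": 0,"ry": 0,"rz": 0},
    {"grip": 1,"dx": 0,"dy": 0,"dz": 0,"rx": 0,"ry": 0,"rz": 0},
  ],
)

```text
time: 8.07
ee_pos: [0.6934, 0.1904, 0.2583]
orientation: [0.999, 0.046, 0.0, -0.001]
contact_force: [1.5, 1.4, -0.5]
opening: 0.0158
grip_force: 21.6
```

Call:
send_rows(
  moves=[
    {"grip": -0.2,"dx": 0,"dy": 0,"dz": 0,"rx": 0,"ry": 0,"rz": 0},
    {"grip": -0.2,"dx": 0,"dy": 0,"dz": 0,"rx": 0,"ry": 0,"rz": 0},
    {"grip": -0.2,"dx": 0,"dy": 0,"dz": 0,"rx": 0,"ry": 0,"rz": 0},
    {"grip": -0.2,"dx": 0,"dy": 0,"dz": -3,"rx": 0,"ry": 0,"rz": 0},
    {"grip": -0.2,"dx": 0,"dy": 0,"dz": -4,"rx": 0,"ry": 0,"rz": 0},
    {"grip": -0.2,"dx": -5,"dy": 0,"dz": -1,"rx": 0,"ry": 0,"rz": 0},
    {"grip": -0.2,"dx": -6,"dy": 0,"dz": 0,"rx": 0,"ry": 0,"rz": 0},
    {"grip": -0.2,"dx": -6,"dy": 0,"dz": 0,"rx": 0,"ry": 0,"rz": 0},
    {"grip": -0.2,"dx": -3,"dy": 0,"dz": 0,"rx": 0,"ry": 0,"rz": 0},
    {"grip": -0.2,"dx": 0,"dy": 0,"dz": 0,"rx": 0,"ry": 0,"rz": 0},
  ],
)

```text
time: 9.32
ee_pos: [0.4915, 0.1706, 0.3403]
orientation: [0.999, 0.047, 0.001, 0.0]
contact_force: [0.8, -0.3, 0.4]
opening: 0.0555
grip_force: 0.0
```

```bash
python3 - <<'E'
from h import *
p=shot('wrist','w2.png'); pts(p,'lid_tab','lid_hinge','stay_pivot','stay_tab','reader','bays')
a=shot('side','s3.png');pts(a,'lid_tab','lid_hinge','stay_tab','stay_pivot','bays')
print(robot.get_obs()['ee_pos'])
cv2.imwrite('pics/c3.png',np.hstack([p['img'][:,:,::-1][:,80:560],cv2.resize(a['img'][80:330,180:430,::-1],(400,400))])[:, :800])
E
```

```text
lid_tab 0.4 [ 0.4378 -0.3583 -0.0013] [628. 223.]
lid_hinge 0.75 [0.6313 0.1863 0.0663] [318.  60.]
lid_hinge 0.18 [0.4709 0.1719 0.0033] [318. 175.]
stay_pivot 0.69 [0.5853 0.07   0.0508] [399. 107.]
reader 0.77 [ 0.5182  0.1735 -0.0018] [320. 146.]
reader 0.31 [ 0.5605 -0.121   0.0006] [509. 136.]
bays 0.9 [0.4711 0.1651 0.0034] [322. 176.]
lid_tab 0.93 [0.7014 0.1916 0.2529] [342.  86.]
lid_tab 0.67 [0.5744 0.2079 0.0544] [303. 146.]
lid_hinge 0.79 [0.63   0.1813 0.0585] [322. 146.]
stay_tab 0.49 [0.5745 0.2066 0.0578] [303. 145.]
stay_pivot 0.57 [0.5855 0.0697 0.0499] [320. 171.]
bays 0.98 [0.4695 0.1716 0.0062] [276. 171.]
[0.4936 0.1708 0.3389]
```

View pics/c3.png

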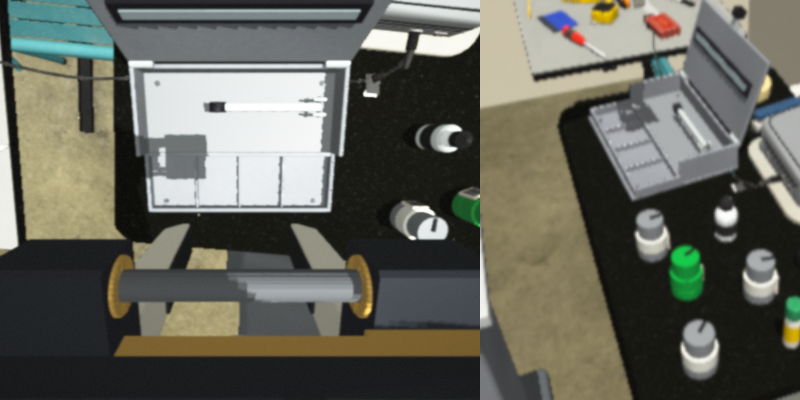

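The lid leans back on its stop, with the tab at (0.701, 0.192, 0.253). The stay lies flat with its tab at about (0.573, 0.2095, 0.05). Pinching with the tool vertical would put the 188 mm wide body into the lid, so I'll lean the tool about 27° toward the hinge side.

```bash
cat >> h.py <<'E'
def plan2(P,yaw,rx):
    o=robot.get_obs(); R0=Ro.from_quat(o['orientation'])
    R1=Ro.from_euler('z',yaw,degrees=True)*Ro.from_euler('x',180,degrees=True)*Ro.from_euler('x',rx,degrees=True)
    d=np.array(P)-o['ee_pos']
    print('shift before turn',(R0.inv().apply(d)*100).round(2),'after turn',(R1.inv().apply(d)*100).round(2),'turn',(R0.inv()*R1).as_rotvec(degrees=True).round(1))
E
python3 - <<'E'
from h import *
o=robot.get_obs();print(o['qpos'],o['ee_pos'])
plan2([.573-.0027-.045,.2092-.004,.0553+.089],95.3,-27)
plan2([.573-.0027-.045,.2092-.004,.0553+.089],-84.7,27)
E
```

```text
[-0.2329  0.3312 -0.2     1.6171  0.0692  1.2005 -1.9262] [0.4936 0.1708 0.3389]
shift before turn [ 3.48 -3.14 19.46] after turn [ 3.14 -5.74 18.92] turn [-21.2  21.2 -88.2]
shift before turn [ 3.48 -3.14 19.46] after turn [-3.14  5.74 18.92] turn [21.2 21.2 88.2]
```

Call:
send_rows(
  moves=[
    {"grip": 0.25,"dx": 0,"dy": 0,"dz": 0,"rx": 0,"ry": 0,"rz": -10},
    {"grip": 0.25,"dx": 0,"dy": 0,"dz": 0,"rx": 0,"ry": 0,"rz": -10},
    {"grip": 0.25,"dx": 0,"dy": 0,"dz": 0,"rx": 0,"ry": 0,"rz": -10},
    {"grip": 0.25,"dx": 0,"dy": 0,"dz": 0,"rx": 0,"ry": 0,"rz": -10},
    {"grip": 0.25,"dx": 0,"dy": 0,"dz": 0,"rx": 0,"ry": 0,"rz": -10},
    {"grip": 0.25,"dx": 0,"dy": 0,"dz": 0,"rx": 0,"ry": 0,"rz": -10},
    {"grip": 0.25,"dx": 0,"dy": 0,"dz": 0,"rx": 0,"ry": 0,"rz": -10},
    {"grip": 0.25,"dx": 0,"dy": 0,"dz": 0,"rx": 0,"ry": 0,"rz": -10},
    {"grip": 0.25,"dx": 0,"dy": 0,"dz": 0,"rx": 0,"ry": 0,"rz": -10},
    {"grip": 0.25,"dx": 0,"dy": 0,"dz": 0,"rx": -9,"ry": 0,"rz": 0},
    {"grip": 0.25,"dx": 0,"dy": 0,"dz": 0,"rx": -9,"ry": 0,"rz": 0},
    {"grip": 0.25,"dx": 0,"dy": 0,"dz": 0,"rx": -9,"ry": 0,"rz": 0},
    {"grip": 0.25,"dx": 0,"dy": 0,"dz": 0,"rx": 0,"ry": 0,"rz": 0},
  ],
  grip_force=10,
)

```text
time: 11.6
ee_pos: [0.4904, 0.1702, 0.338]
orientation: [0.654, 0.72, 0.17, 0.157]
contact_force: [0.1, -0.7, 1.3]
opening: 0.0349
grip_force: 0.0
```

```bash
python3 - <<'E'
from h import *
o=robot.get_obs();print(o['qpos'],o['ee_pos'],o['opening'])
plan2([.573-.0027-.045,.2092-.004,.0553+.089],95.3,-27)
p=shot('wrist','w3.png'); pts(p,'stay_tab','stay_pivot')
E
```

```text
[-0.0519  0.1503 -0.4886  1.9807  0.4443  0.6423 -0.7322] [0.4904 0.1702 0.338 ] 0.03486338523372041
shift before turn [ 3.22 -5.33 19.  ] after turn [ 3.17 -5.41 18.99] turn [-0.2  0.1  0.2]
stay_tab 0.8 [0.5764 0.2104 0.0507] [287. 145.]
stay_pivot 0.74 [0.5874 0.0683 0.0519] [288. 238.]
```

View pics/w3.png

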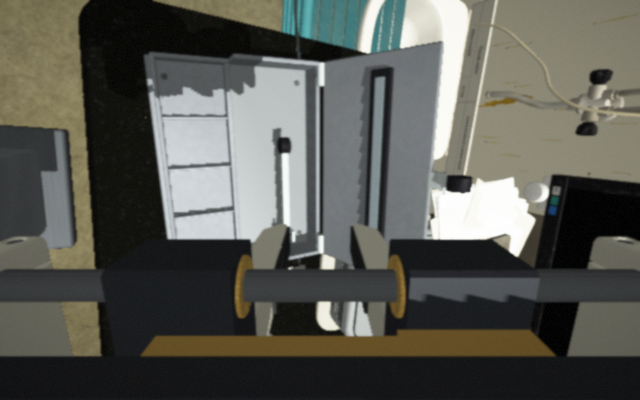

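The tab is the dark disc at (285,145), at (0.576, 0.210), which agrees with the prediction. I'll go in.

Call:
send_rows(
  moves=[
    {"grip": 0.25,"dx": 0.8,"dy": -1.3,"dz": 4.0,"rx": 0,"ry": 0,"rz": 0},
    {"grip": 0.25,"dx": 0.8,"dy": -1.3,"dz": 4.0,"rx": 0,"ry": 0,"rz": 0},
    {"grip": 0.25,"dx": 0.8,"dy": -1.3,"dz": 4.0,"rx": 0,"ry": 0,"rz": 0},
    {"grip": 0.25,"dx": 0.8,"dy": -1.3,"dz": 4.0,"rx": 0,"ry": 0,"rz": 0},
    {"grip": 0.25,"dx": 0,"dy": 0,"dz": 3.0,"rx": 0,"ry": 0,"rz": 0},
    {"grip": 0.25,"dx": 0,"dy": 0,"dz": 3.0,"rx": 0,"ry": 0,"rz": 0},
    {"grip": 0.25,"dx": 0,"dy": 0,"dz": 0,"rx": 0,"ry": 0,"rz": 0},
  ],
)

```text
time: 12.62
ee_pos: [0.5459, 0.2079, 0.1176]
orientation: [0.654, 0.719, 0.171, 0.159]
contact_force: [-0.8, 0.1, 0.8]
opening: 0.035
grip_force: 0.0
```

```bash
python3 - <<'E'
from h import *
o=robot.get_obs();print(o['qpos'],o['ee_pos'],o['opening'])
plan2([.5745-.0027,.2098-.0003,.0553],95.3,-27)
E
```

```text
[-0.618   0.5665  0.1784  2.138   1.4784  0.0846 -1.8534] [0.5459 0.2079 0.1176] 0.03500090186273318
shift before turn [-0.05 -0.52  6.73] after turn [-0.08 -0.52  6.73] turn [0.  0.2 0.1]
```

Call:
send_rows(
  moves=[
    {"grip": 0.25,"dx": 0,"dy": -0.3,"dz": 2.0,"rx": 0,"ry": 0,"rz": 0},
    {"grip": 0.25,"dx": 0,"dy": -0.2,"dz": 2.0,"rx": 0,"ry": 0,"rz": 0},
    {"grip": 0.25,"dx": 0,"dy": 0,"dz": 0,"rx": 0,"ry": 0,"rz": 0},
  ],
)

```text
time: 13.0
ee_pos: [0.557, 0.2075, 0.0866]
orientation: [0.656, 0.718, 0.172, 0.158]
contact_force: [-0.2, 0.3, -0.1]
opening: 0.0346
grip_force: 0.0
```

```bash
python3 - <<'E'
from h import *
o=robot.get_obs();print(o['qpos'],o['ee_pos'],o['opening'])
plan2([.5745-.0027,.2098-.0003,.0553],95.3,-27)
E
```

```text
[-0.4722  0.6292 -0.0132  2.1283  1.8627  0.1911 -2.2187] [0.557  0.2075 0.0866] 0.034591082344458644
shift before turn [ 0.07 -0.09  3.47] after turn [ 0.07 -0.1   3.47] turn [-0.   0.1 -0.1]
```

Call:
send_rows(
  moves=[
    {"grip": 0.25,"dx": 0,"dy": -0.1,"dz": 1.7,"rx": 0,"ry": 0,"rz": 0},
    {"grip": 0.25,"dx": 0,"dy": 0,"dz": 1.7,"rx": 0,"ry": 0,"rz": 0},
    {"grip": 0.25,"dx": 0,"dy": 0,"dz": 0,"rx": 0,"ry": 0,"rz": 0},
    {"grip": 1,"dx": 0,"dy": 0,"dz": 0,"rx": 0,"ry": 0,"rz": 0},
    {"grip": 1,"dx": 0,"dy": 0,"dz": 0,"rx": 0,"ry": 0,"rz": 0},
    {"grip": 1,"dx": 0,"dy": 0,"dz": 0,"rx": 0,"ry": 0,"rz": 0},
  ],
)

```text
time: 13.75
ee_pos: [0.57, 0.2095, 0.0565]
orientation: [0.655, 0.719, 0.172, 0.158]
contact_force: [-1.2, 0.9, 3.6]
opening: 0.021
grip_force: 10.0
```

```bash
python3 - <<'E'
from h import *
o=robot.get_obs();print(o['qpos'],o['ee_pos'],o['opening'],o['contact_force'],o['moment'])
p=shot('side','s4.png')
cv2.imwrite('pics/c4.png',cv2.resize(p['img'][60:220,200:400,::-1],(800,600)))
E
```

```text
[-0.3952  0.7008 -0.1147  2.1067  1.9839  0.2655 -2.3162] [0.57   0.2095 0.0565] 0.02104115889849524 [-1.2191  0.8866  3.5887] [-0.0761  0.3351 -0.0296]
```

View pics/c4.png

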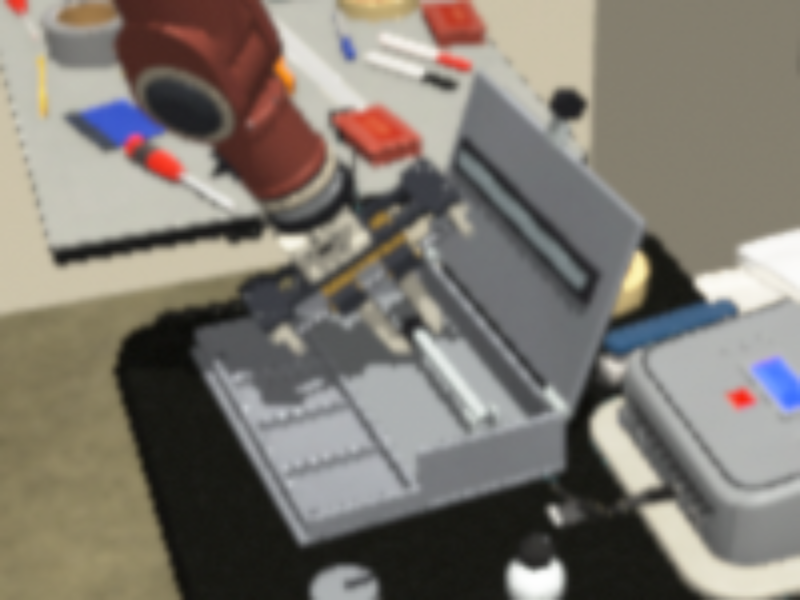

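The side view shows the pads on the stay tab, with the gripper body clear of the lid. I'll lift along the arc.

Call:
send_rows(
  moves=[
    {"grip": 1,"dx": -0.13,"dy": 0.88,"dz": -1.72,"rx": 0,"ry": 0,"rz": 0},
    {"grip": 1,"dx": -0.4,"dy": 0.86,"dz": -1.68,"rx": 0,"ry": 0,"rz": 0},
    {"grip": 1,"dx": -0.66,"dy": 0.83,"dz": -1.62,"rx": 0,"ry": 0,"rz": 0},
    {"grip": 1,"dx": -0.9,"dy": 0.78,"dz": -1.52,"rx": 0,"ry": 0,"rz": 0},
    {"grip": 1,"dx": 0,"dy": 0,"dz": 0,"rx": 0,"ry": 0,"rz": 0},
  ],
)

```text
time: 14.42
ee_pos: [0.5717, 0.188, 0.1281]
orientation: [0.656, 0.717, 0.175, 0.158]
contact_force: [1.8, 1.3, 1.4]
opening: 0.0215
grip_force: 10.0
```

```bash
cat >> h.py <<'E'
def stay(ph,rx=-27):
    c,s=np.cos(np.radians(5.3)),np.sin(np.radians(5.3)); d=.14*(np.cos(ph)-1)
    T=np.array([.570-s*d,.2095+c*d,.0565+.14*np.sin(ph)])
    o=robot.get_obs();print(o['qpos'],'err to arc mm',(o['ee_pos']-T)*1000,o['opening'],o['contact_force']); plan2(T,95.3,rx)
E
python3 - <<'E'
from h import *
stay(.5533)
E
```

```text
[-0.4135  0.5548 -0.0224  2.0905  1.323   0.168  -1.6221] err to arc mm [-0.2609 -0.7208 -1.9465] 0.02152551711713916 [1.8422 1.2714 1.394 ]
shift before turn [ 0.07  0.12 -0.16] after turn [ 0.07  0.12 -0.16] turn [ 0.3 -0.1 -0.2]
```

Call:
send_rows(
  moves=[
    {"grip": 1,"dx": -1.13,"dy": 0.76,"dz": -1.45,"rx": 0,"ry": 0,"rz": 0},
    {"grip": 1,"dx": -1.33,"dy": 0.66,"dz": -1.3,"rx": 0,"ry": 0,"rz": 0},
    {"grip": 1,"dx": -1.51,"dy": 0.55,"dz": -1.08,"rx": 0,"ry": 0,"rz": 0},
    {"grip": 1,"dx": -1.67,"dy": 0.44,"dz": -0.87,"rx": 0,"ry": 0,"rz": 0},
    {"grip": 1,"dx": 0,"dy": 0,"dz": 0,"rx": 0,"ry": 0,"rz": 0},
  ],
)

```text
time: 15.05
ee_pos: [0.5769, 0.1316, 0.1802]
orientation: [0.655, 0.718, 0.175, 0.159]
contact_force: [1.4, 2.4, 2.1]
opening: 0.0211
grip_force: 10.0
```

```bash
python3 - <<'E'
from h import *
stay(1.1067)
E
```

```text
[-0.0959  0.4632 -0.3028  2.0693  1.0206  0.2887 -1.1881] err to arc mm [-0.2119 -0.8976 -1.4484] 0.021123587387288676 [1.3626 2.407  2.0768]
shift before turn [ 0.09  0.09 -0.12] after turn [ 0.09  0.09 -0.12] turn [ 0.4  0.  -0.1]
```

Call:
send_rows(
  moves=[
    {"grip": 1,"dx": -1.79,"dy": 0.36,"dz": -0.7,"rx": 0,"ry": 0,"rz": 0},
    {"grip": 1,"dx": -1.87,"dy": 0.24,"dz": -0.48,"rx": 0,"ry": 0,"rz": 0},
    {"grip": 1,"dx": -1.93,"dy": 0.1,"dz": -0.2,"rx": 0,"ry": 0,"rz": 0},
    {"grip": 1,"dx": -1.93,"dy": -0.02,"dz": 0.04,"rx": 0,"ry": 0,"rz": 0},
    {"grip": 1,"dx": 0,"dy": 0,"dz": 0,"rx": 0,"ry": 0,"rz": 0},
  ],
)

```text
time: 15.68
ee_pos: [0.5847, 0.0552, 0.1953]
orientation: [0.656, 0.717, 0.174, 0.16]
contact_force: [-0.1, -0.1, 6.7]
opening: 0.0215
grip_force: 10.2
```

```bash
python3 - <<'E'
from h import *
stay(1.66)
p=shot('side'); pts(p,'stay_tab','lid_tab')
E
```

```text
[ 0.1691  0.4457 -0.4365  2.0654  0.9126  0.2905 -0.9308] err to arc mm [ 0.6241 -2.513  -0.6084] 0.021520191014264212 [-0.099  -0.1119  6.6906]
shift before turn [ 0.26 -0.01 -0.07] after turn [ 0.26 -0.01 -0.07] turn [ 0.4  0.2 -0.2]
stay_tab 0.45 [0.5874 0.0604 0.1979] [320. 131.]
lid_tab 0.76 [0.7008 0.1919 0.2538] [342.  86.]
lid_tab 0.31 [ 0.56   -0.1152 -0.0007] [332. 225.]
```

Call:
send_rows(
  moves=[
    {"grip": 0.25,"dx": 0,"dy": 0,"dz": 0,"rx": 0,"ry": 0,"rz": 0},
    {"grip": 0.25,"dx": 0,"dy": 0,"dz": 0,"rx": 0,"ry": 0,"rz": 0},
    {"grip": 0.25,"dx": 0,"dy": 0,"dz": 0,"rx": 0,"ry": 0,"rz": 0},
    {"grip": 0.25,"dx": 0,"dy": 0,"dz": -2,"rx": 0,"ry": 0,"rz": 0},
    {"grip": 0.25,"dx": 0,"dy": 0,"dz": -3,"rx": 0,"ry": 0,"rz": 0},
    {"grip": 0.25,"dx": 0,"dy": 0,"dz": -4,"rx": 0,"ry": 0,"rz": 0},
    {"grip": 0.25,"dx": 0,"dy": 0,"dz": -4,"rx": 0,"ry": 0,"rz": 0},
    {"grip": 0.25,"dx": 0,"dy": 0,"dz": 0,"rx": 9,"ry": 0,"rz": 0},
    {"grip": 0.25,"dx": 0,"dy": 0,"dz": 0,"rx": 9,"ry": 0,"rz": 0},
    {"grip": 0,"dx": 0,"dy": 0,"dz": 0,"rx": 9,"ry": 0,"rz": 0},
    {"grip": 0,"dx": 0,"dy": 0,"dz": 0,"rx": 0,"ry": 0,"rz": 10},
    {"grip": 0,"dx": 0,"dy": 0,"dz": 0,"rx": 0,"ry": 0,"rz": 10},
    {"grip": 0,"dx": 0,"dy": 0,"dz": 0,"rx": 0,"ry": 0,"rz": 10},
    {"grip": 0,"dx": 0,"dy": 0,"dz": 0,"rx": 0,"ry": 0,"rz": 10},
    {"grip": 0,"dx": 0,"dy": 0,"dz": 0,"rx": 0,"ry": 0,"rz": 10},
    {"grip": 0,"dx": 0,"dy": 0,"dz": 0,"rx": 0,"ry": 0,"rz": 10},
    {"grip": 0,"dx": 0,"dy": 0,"dz": 0,"rx": 0,"ry": 0,"rz": 10},
    {"grip": 0,"dx": 0,"dy": 0,"dz": 0,"rx": 0,"ry": 0,"rz": 10},
    {"grip": 0,"dx": 0,"dy": 0,"dz": 0,"rx": 0,"ry": 0,"rz": 10},
    {"grip": 0,"dx": 0,"dy": 0,"dz": 0,"rx": 0,"ry": 0,"rz": 0},
  ],
)

```text
time: 18.32
ee_pos: [0.5232, 0.0514, 0.3097]
orientation: [0.999, 0.047, 0.001, 0.001]
contact_force: [-0.9, 1.0, -0.7]
opening: 0.0463
grip_force: 0.0
```

```bash
python3 - <<'E'
from h import *
p=shot('side'); pts(p,'stay_tab','lid_tab')
a=shot('wrist'); pts(a,'stay_tab')
print(robot.get_obs()['qpos']); plan([.697,.190,.34],5.3)
cv2.imwrite('pics/c5.png',np.hstack([a['img'][:,:,::-1][:,120:520],cv2.resize(p['img'][60:260,200:400,::-1],(400,400))]))
E
```

```text
stay_tab 0.67 [0.5888 0.0491 0.1949] [322. 134.]
lid_tab 0.77 [0.6997 0.1924 0.2558] [341.  86.]
stay_tab 0.93 [0.5885 0.0488 0.1861] [330. 121.]
[ 0.1778  0.3805 -0.4583  1.6572  0.1833  1.1437 -1.8055]
plan shift cm [ 18.58 -12.19  -2.96] then turn [ 0.1 -0.2  0. ] | at [0.5234 0.0513 0.31  ] t 18.57 open 0.0464
```

View pics/c5.png

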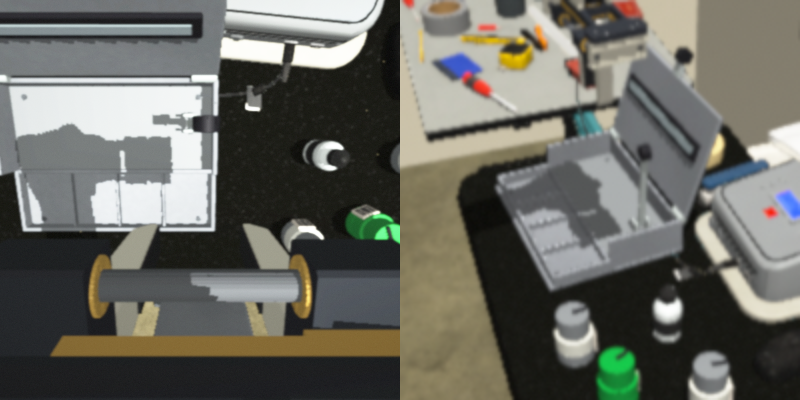

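The stay stands upright on its stop, with its tab at (322,134) in the side view. Now I take the lid tab again.

Call:
send_rows(
  moves=[
    {"grip": 0,"dx": 3.7,"dy": -2.4,"dz": -1.5,"rx": 0,"ry": 0,"rz": 0},
    {"grip": 0,"dx": 3.7,"dy": -2.4,"dz": -1.5,"rx": 0,"ry": 0,"rz": 0},
    {"grip": 0,"dx": 3.7,"dy": -2.4,"dz": 0,"rx": 0,"ry": 0,"rz": 0},
    {"grip": 0,"dx": 3.7,"dy": -2.4,"dz": 0,"rx": 0,"ry": 0,"rz": 0},
    {"grip": 0,"dx": 3.8,"dy": -2.5,"dz": 0,"rx": 0,"ry": 0,"rz": 0},
    {"grip": 0,"dx": 0,"dy": 0,"dz": 0,"rx": 0,"ry": 0,"rz": 0},
  ],
)

```text
time: 19.32
ee_pos: [0.6981, 0.1918, 0.3371]
orientation: [0.999, 0.048, -0.0, -0.0]
contact_force: [0.7, 0.4, -0.4]
opening: 0.0465
grip_force: 0.0
```

```bash
python3 - <<'E'
from h import *
plan([.6993,.1907,.258],5.3)
E
```

```text
plan shift cm [0.12 0.12 7.91] then turn [-0.   0.1  0.2] | at [0.6981 0.1918 0.3371] t 19.32 open 0.0465
```

Call:
send_rows(
  moves=[
    {"grip": 0,"dx": 0.1,"dy": 0.1,"dz": 3,"rx": 0,"ry": 0,"rz": 0},
    {"grip": 0,"dx": 0,"dy": 0,"dz": 3,"rx": 0,"ry": 0,"rz": 0},
    {"grip": 0,"dx": 0,"dy": 0,"dz": 1.9,"rx": 0,"ry": 0,"rz": 0},
    {"grip": 0,"dx": 0,"dy": 0,"dz": 0,"rx": 0,"ry": 0,"rz": 0},
    {"grip": 1,"dx": 0,"dy": 0,"dz": 0,"rx": 0,"ry": 0,"rz": 0},
    {"grip": 1,"dx": 0,"dy": 0,"dz": 0,"rx": 0,"ry": 0,"rz": 0},
    {"grip": 1,"dx": 0,"dy": 0,"dz": 0,"rx": 0,"ry": 0,"rz": 0},
    {"grip": 1,"dx": 0,"dy": 0,"dz": 0,"rx": 0,"ry": 0,"rz": 0},
  ],
  grip_force=20,
)

```text
time: 20.32
ee_pos: [0.6988, 0.1909, 0.2626]
orientation: [0.999, 0.047, 0.003, -0.002]
contact_force: [0.4, 3.1, 1.2]
opening: 0.0157
grip_force: 20.0
```

Call:
send_rows(
  moves=[
    {"grip": 1,"dx": -2.14,"dy": 0,"dz": -0.65,"rx": 0,"ry": 0,"rz": 0},
    {"grip": 1,"dx": -2.18,"dy": 0,"dz": -0.4,"rx": 0,"ry": 0,"rz": 0},
    {"grip": 1,"dx": -2.23,"dy": 0,"dz": -0.16,"rx": 0,"ry": 0,"rz": 0},
    {"grip": 1,"dx": -2.24,"dy": 0,"dz": 0.09,"rx": 0,"ry": 0,"rz": 0},
    {"grip": 1,"dx": -2.19,"dy": 0,"dz": 0.34,"rx": 0,"ry": 0,"rz": 0},
    {"grip": 1,"dx": -1.1,"dy": 0,"dz": 0.25,"rx": 0,"ry": 0,"rz": 0},
    {"grip": 1,"dx": 0,"dy": 0,"dz": 0,"rx": 0,"ry": 0,"rz": 0},
  ],
)

```text
time: 21.2
ee_pos: [0.5778, 0.1794, 0.2675]
orientation: [0.999, 0.047, 0.002, -0.001]
contact_force: [-0.9, 4.8, 2.6]
opening: 0.0161
grip_force: 20.0
```

Call:
send_rows(
  moves=[
    {"grip": 1,"dx": -0.4,"dy": 0,"dz": 0.12,"rx": 0,"ry": 0,"rz": 0},
    {"grip": 1,"dx": -0.4,"dy": 0,"dz": 0.12,"rx": 0,"ry": 0,"rz": 0},
    {"grip": 1,"dx": -0.3,"dy": 0,"dz": 0.1,"rx": 0,"ry": 0,"rz": 0},
    {"grip": 1,"dx": 0,"dy": 0,"dz": 0,"rx": 0,"ry": 0,"rz": 0},
  ],
)

```text
time: 21.7
ee_pos: [0.568, 0.1785, 0.2644]
orientation: [0.999, 0.047, 0.003, -0.001]
contact_force: [-1.5, 4.7, 3.2]
opening: 0.0159
grip_force: 20.0
```

```bash
python3 - <<'E'
from h import *
o=robot.get_obs();print(o['ee_pos'],o['contact_force'])
p=shot('side'); pts(p,'stay_tab','lid_tab')
cv2.imwrite('pics/c6.png',cv2.resize(p['img'][60:260,200:400,::-1],(600,600)))
E
```

```text
[0.568  0.1785 0.2644] [-1.4517  4.6972  3.2275]
stay_tab 0.71 [0.5884 0.0507 0.1963] [322. 133.]
lid_tab 0.92 [0.5744 0.1834 0.2589] [302.  93.]
lid_tab 0.48 [ 0.6982 -0.2219 -0.0012] [393. 239.]
```

View pics/c6.png

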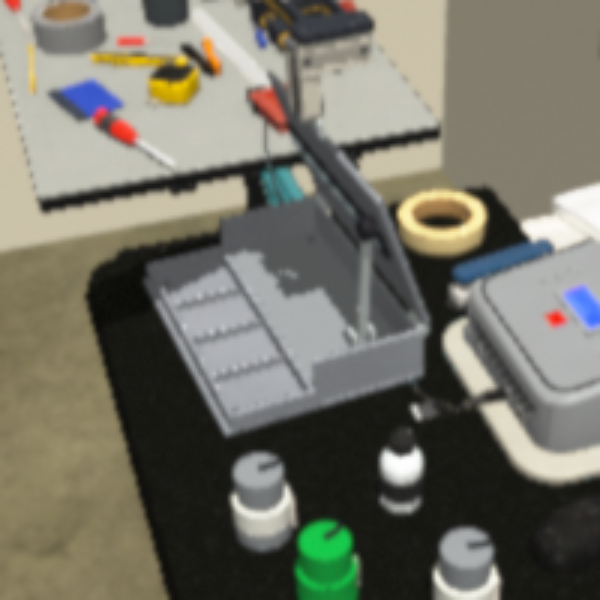

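Call:
send_rows(
  moves=[
    {"grip": 1,"dx": -0.2,"dy": 0,"dz": 0.07,"rx": 0,"ry": 0,"rz": 0},
    {"grip": 1,"dx": -0.2,"dy": 0,"dz": 0.07,"rx": 0,"ry": 0,"rz": 0},
    {"grip": 1,"dx": 0,"dy": 0,"dz": 0,"rx": 0,"ry": 0,"rz": 0},
  ],
)

```text
time: 22.22
ee_pos: [0.5641, 0.1782, 0.2631]
orientation: [0.999, 0.047, 0.003, -0.002]
contact_force: [-0.5, 5.8, 4.1]
opening: 0.0157
grip_force: 20.0
```

Call:
send_rows(
  moves=[
    {"grip": 1,"dx": -0.2,"dy": 0,"dz": 0.08,"rx": 0,"ry": 0,"rz": 0},
    {"grip": 1,"dx": -0.2,"dy": 0,"dz": 0.08,"rx": 0,"ry": 0,"rz": 0},
    {"grip": 1,"dx": 0,"dy": 0,"dz": 0,"rx": 0,"ry": 0,"rz": 0},
  ],
)

```text
time: 22.6
ee_pos: [0.5626, 0.178, 0.2626]
orientation: [0.999, 0.047, 0.006, -0.002]
contact_force: [2.0, 5.2, 4.7]
opening: 0.0157
grip_force: 20.0
```

Contact with the stay is felt: Fx rises and the motion stops. I'll release and go look at the first cartridge.

Call:
send_rows(
  moves=[
    {"grip": 0,"dx": 0,"dy": 0,"dz": 0,"rx": 0,"ry": 0,"rz": 0},
    {"grip": 0,"dx": 0,"dy": 0,"dz": 0,"rx": 0,"ry": 0,"rz": 0},
    {"grip": 0,"dx": 0,"dy": 0,"dz": 0,"rx": 0,"ry": 0,"rz": 0},
    {"grip": 0,"dx": 0,"dy": 0,"dz": -2,"rx": 0,"ry": 0,"rz": 0},
    {"grip": 0,"dx": 0,"dy": 0,"dz": -5,"rx": 0,"ry": 0,"rz": 0},
    {"grip": -0.4,"dx": -2.7,"dy": 4.4,"dz": 0,"rx": 0,"ry": 0,"rz": 0},
    {"grip": -0.4,"dx": -2.7,"dy": 4.4,"dz": 0,"rx": 0,"ry": 0,"rz": 0},
    {"grip": -0.4,"dx": -2.7,"dy": 4.4,"dz": 1,"rx": 0,"ry": 0,"rz": 0},
    {"grip": -0.4,"dx": -2.7,"dy": 4.4,"dz": 1,"rx": 0,"ry": 0,"rz": 0},
    {"grip": -0.4,"dx": -2.7,"dy": 4.4,"dz": 1,"rx": 0,"ry": 0,"rz": 0},
    {"grip": -0.4,"dx": -2.7,"dy": 4.4,"dz": 1,"rx": 0,"ry": 0,"rz": 0},
    {"grip": -0.4,"dx": 0,"dy": 0,"dz": 0,"rx": 0,"ry": 0,"rz": 0},
  ],
)

```text
time: 24.1
ee_pos: [0.4193, -0.1072, 0.2887]
orientation: [0.999, 0.041, -0.001, 0.001]
contact_force: [-0.7, -0.2, 0.2]
opening: 0.0651
grip_force: 0.0
```

```bash
cat >> h.py <<'E'
def carts(p):
    "rib/label yaw: networks for base + label"
    C=[np.array(r['location']) for r in robot.pinpoint(p,'cart1') if r['score']>.3]
    L=[np.array(r['location']) for r in robot.pinpoint(p,'label1') if r['score']>.3]
    for c in C:
        u,v=pix(p,c+[0,0,.022]).astype(int)
        col=p['img'][max(v-3,0):v+4,max(u-3,0):u+4].reshape(-1,3).mean(0).round() if 0<=u<640 and 0<=v<400 else None
        m=[l for l in L if np.linalg.norm(l[:2]-c[:2])<.045]
        y=[round(np.degrees(np.arctan2(l[1]-c[1],l[0]-c[0])),1) for l in m]
        print('cart',c.round(4),col,'yaw',y,[round(np.linalg.norm(l[:2]-c[:2]),3) for l in m])
E
python3 - <<'E'
from h import *
p=shot('side'); pts(p,'stay_tab','lid_tab'); carts(p)
t=shot('top'); carts(t)
a=shot('wrist'); carts(a)
print(robot.get_obs()['ee_pos'])
cv2.imwrite('pics/c7.png',np.hstack([a['img'][:,:,::-1][:,120:520],cv2.resize(p['img'][60:260,200:400,::-1],(400,400))]))
E
```

```text
stay_tab 0.64 [0.5893 0.0531 0.1946] [322. 133.]
cart [ 0.4375 -0.3547 -0.0026] [139. 141. 139.] yaw [np.float64(40.6)] [np.float64(0.023)]
cart [ 0.4381 -0.0767  0.    ] [176. 177. 170.] yaw [np.float64(0.7)] [np.float64(0.033)]
cart [ 0.4642 -0.2161  0.0017] [ 23. 148.  57.] yaw [np.float64(36.3)] [np.float64(0.026)]
cart [ 0.5677 -0.2553  0.0027] [136. 137. 135.] yaw [np.float64(-11.2)] [np.float64(0.027)]
cart [ 0.436  -0.3584 -0.0001] [164. 166. 165.] yaw [np.float64(47.7), np.float64(-168.0)] [np.float64(0.031), np.float64(0.003)]
cart [ 0.5659 -0.2573  0.0005] [184. 188. 187.] yaw [np.float64(-15.5)] [np.float64(0.029)]
cart [ 0.4598 -0.216   0.0008] [ 82. 164.  98.] yaw [np.float64(41.0)] [np.float64(0.034)]
cart [ 0.4453 -0.0763 -0.0004] [80. 80. 80.] yaw [np.float64(0.5)] [np.float64(0.021)]
cart [ 0.4577 -0.2103  0.0017] [161. 255. 201.] yaw [np.float64(20.5)] [np.float64(0.027)]
cart [ 0.4361 -0.3558 -0.0011] [90. 93. 93.] yaw [np.float64(47.8)] [np.float64(0.029)]
cart [ 0.4431 -0.08   -0.0006] [117. 121. 121.] yaw [np.float64(10.2)] [np.float64(0.024)]
[ 0.4227 -0.1021  0.2899]
```

View pics/c7.png

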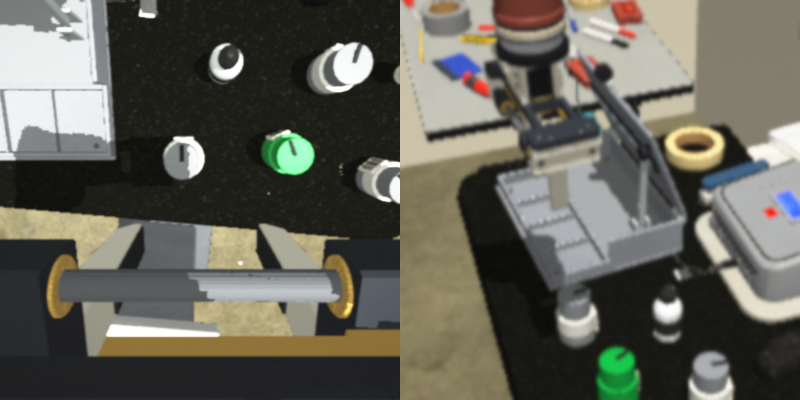

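The side view shows the lid propped on the stay. The gripper's camera shows that the first cartridge was knocked to about (0.443, -0.079). I'll measure cap centre and rib direction on a rectified patch at cap height.

```bash
cat >> h.py <<'E'
def patch(p,xy,z=.076,half=.045,s=4000):
    "top-down rectified patch at height z; up = +x world, left = +y"
    c=[[xy[0]+a*half,xy[1]+b*half,z] for a,b in((1,1),(1,-1),(-1,-1),(-1,1))]; n=int(2*half*s)
    H=cv2.getPerspectiveTransform(np.float32([pix(p,q) for q in c]),np.float32([[0,0],[n,0],[n,n],[0,n]]))
    return cv2.warpPerspective(p['img'],H,(n,n),flags=cv2.INTER_LINEAR)
def cap(p,xy,save=None,half=.045,s=4000):
    im=patch(p,xy,half=half,s=s); g=cv2.GaussianBlur(cv2.cvtColor(im,cv2.COLOR_RGB2GRAY),(0,0),3)
    r=int(.022*s); h=cv2.HoughCircles(g,cv2.HOUGH_GRADIENT,1,40,param1=60,param2=12,minRadius=r-5,maxRadius=r+5)
    if h is None: print('no circle'); return
    for cx,cy,rr in h[0][:2]:
        yy,xx=np.mgrid[:g.shape[0],:g.shape[1]]; m=(xx-cx)**2+(yy-cy)**2<(.019*s)**2
        d=m&(g<.6*np.median(g[m])); ys,xs=np.nonzero(d)
        C=(xy[0]+half-cy/s,xy[1]+half-cx/s)
        if len(xs)>20:
            q=np.c_[xs,ys].astype(np.float32); w=cv2.fitLine(q,cv2.DIST_L2,0,.01,.01).ravel()
            if w[:2]@(q.mean(0)-[cx,cy])<0: w=-w
            print('cap centre',np.round(C,4),'r',rr/s,'rib yaw',np.degrees(np.arctan2(-w[0],-w[1])).round(1),'n',len(xs),'centroid yaw',np.degrees(np.arctan2(-(q.mean(0)[0]-cx),-(q.mean(0)[1]-cy))).round(1), 'col',im[m].mean(0).round())
        cv2.circle(im,(int(cx),int(cy)),int(rr),(255,0,0),1)
    if save: cv2.imwrite('pics/'+save,im[:,:,::-1])
    return im
E
python3 - <<'E'
from h import *
a=shot('wrist')
ims=[cap(a,c) for c in ([.442,-.079],[.461,-.212],[.5677,-.256])]
cv2.imwrite('pics/c8.png',cv2.resize(np.hstack([i for i in ims if i is not None])[:,:,::-1],(780,260)))
E
```

```text
cap centre [ 0.4411 -0.0784] r 0.0231 rib yaw 5.6 n 1222 centroid yaw 9.1 col [152. 156. 156.]
cap centre [ 0.4589 -0.2114] r 0.02225 rib yaw 28.6 n 715 centroid yaw 27.7 col [157. 246. 194.]
cap centre [ 0.5653 -0.2581] r 0.0217 rib yaw -9.1 n 1267 centroid yaw -8.7 col [235. 237. 237.]
cap centre [ 0.5571 -0.2461] r 0.022274999 rib yaw 21.9 n 5383 centroid yaw 108.2 col [197. 197. 196.]
```

View pics/c8.png

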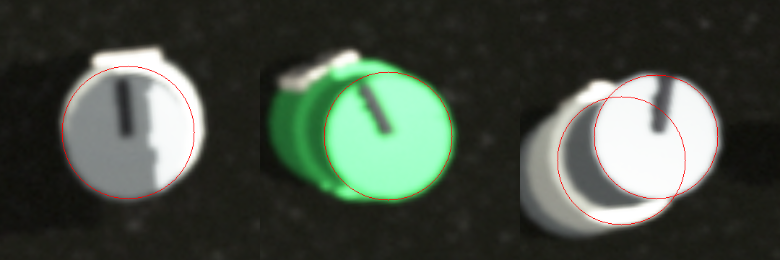

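Candidates: grey/white cap at (0.441, -0.078), green at (0.459, -0.211) and grey/white at (0.565, -0.258). The green one is the look-alike, so I skip it. The greys fit, plus a third grey at (0.436, -0.357). Cart A's rib yaw is about 5.5°, already close to the reader's 5.3°.

```bash
cat >> h.py <<'E'
def bay(y,x=-.063,z=.073):
    c,s=np.cos(np.radians(5.3)),np.sin(np.radians(5.3)); return np.array([.522+c*x-s*y,.174+s*x+c*y,z])
E
python3 - <<'E'
from h import *
plan([.4411,-.0784,.066],5.3)
a=shot('wrist'); cap(a,[.4411,-.0784]); print(bay(.102),bay(-.031),bay(-.105))
E
```

```text
plan shift cm [ 1.98 -2.22 22.39] then turn [ 0.1 -0.2  0. ] | at [ 0.4226 -0.1022  0.2899] t 24.7 open 0.0651
cap centre [ 0.4397 -0.0778] r 0.021725 rib yaw 5.6 n 1196 centroid yaw 4.9 col [149. 154. 153.]
[0.4498 0.2697 0.073 ] [0.4621 0.1373 0.073 ] [0.469  0.0636 0.073 ]
```

Call:
send_rows(
  moves=[
    {"grip": -0.5,"dx": 1.0,"dy": -1.2,"dz": 4,"rx": 0,"ry": 0,"rz": 0},
    {"grip": -0.5,"dx": 0.9,"dy": -1.1,"dz": 4,"rx": 0,"ry": 0,"rz": 0},
    {"grip": -0.5,"dx": 0,"dy": 0,"dz": 5,"rx": 0,"ry": 0,"rz": 0},
    {"grip": -0.5,"dx": 0,"dy": 0,"dz": 4,"rx": 0,"ry": 0,"rz": 0},
    {"grip": -0.5,"dx": 0,"dy": 0,"dz": 3,"rx": 0,"ry": 0,"rz": 0},
    {"grip": -0.5,"dx": 0,"dy": 0,"dz": 2.2,"rx": 0,"ry": 0,"rz": 0},
    {"grip": -0.5,"dx": 0,"dy": 0,"dz": 0,"rx": 0,"ry": 0,"rz": 0},
    {"grip": 0.6,"dx": 0,"dy": 0,"dz": 0,"rx": 0,"ry": 0,"rz": 0},
    {"grip": 0.6,"dx": 0,"dy": 0,"dz": 0,"rx": 0,"ry": 0,"rz": 0},
    {"grip": 0.6,"dx": 0,"dy": 0,"dz": 0,"rx": 0,"ry": 0,"rz": 0},
    {"grip": 0.6,"dx": 0,"dy": 0,"dz": 0,"rx": 0,"ry": 0,"rz": 0},
  ],
  grip_force=20,
)

```text
time: 26.12
ee_pos: [0.4405, -0.0782, 0.0686]
orientation: [0.999, 0.046, 0.002, 0.001]
contact_force: [0.4, 0.4, 5.2]
opening: 0.0442
grip_force: 20.0
```

Call:
send_rows(
  moves=[
    {"grip": 0.6,"dx": 0,"dy": 0,"dz": -2,"rx": 0,"ry": 0,"rz": 0},
    {"grip": 0.6,"dx": 0,"dy": 0,"dz": -4,"rx": 0,"ry": 0,"rz": 0},
    {"grip": 0.6,"dx": 0,"dy": 0,"dz": -4,"rx": 0,"ry": 0,"rz": 0},
    {"grip": 0.6,"dx": 0.6,"dy": -4.9,"dz": 0,"rx": 0,"ry": 0,"rz": 0},
    {"grip": 0.6,"dx": 0.6,"dy": -4.9,"dz": 0,"rx": 0,"ry": 0,"rz": 0},
    {"grip": 0.6,"dx": 0.6,"dy": -4.9,"dz": 0,"rx": 0,"ry": 0,"rz": 0},
    {"grip": 0.6,"dx": 0.6,"dy": -4.9,"dz": 0,"rx": 0,"ry": 0,"rz": 0},
    {"grip": 0.6,"dx": 0.6,"dy": -4.9,"dz": 0,"rx": 0,"ry": 0,"rz": 0},
    {"grip": 0.6,"dx": 0.6,"dy": -4.9,"dz": 0,"rx": 0,"ry": 0,"rz": 0},
    {"grip": 0.6,"dx": 0.5,"dy": -4.9,"dz": 0,"rx": 0,"ry": 0,"rz": 0},
    {"grip": 0.6,"dx": 0,"dy": 0,"dz": 0,"rx": 0,"ry": 0,"rz": 0},
    {"grip": 0.6,"dx": 0,"dy": 0,"dz": 0,"rx": 0,"ry": 0,"rz": 0},
  ],
)

```text
time: 27.62
ee_pos: [0.4485, 0.2663, 0.167]
orientation: [0.999, 0.046, 0.001, 0.002]
contact_force: [-0.2, -0.2, -1.9]
opening: 0.0442
grip_force: 20.0
```

```bash
python3 - <<'E'
from h import *
plan(bay(.102,z=.076),5.3)
t=shot('top'); pts(t,'bays','lid_hinge'); s=shot('side'); pts(s,'bays','lid_tab')
E
```

```text
plan shift cm [ 0.15 -0.36  9.1 ] then turn [ 0.2 -0.1 -0. ] | at [0.4485 0.2663 0.167 ] t 27.62 open 0.0442
bays 0.72 [0.4644 0.1652 0.0057] [240. 239.]
lid_hinge 0.73 [0.5912 0.0511 0.1918] [268. 187.]
lid_hinge 0.72 [0.629  0.1843 0.0624] [228. 180.]
lid_hinge 0.5 [ 0.4325 -0.3595  0.0045] [423. 247.]
bays 0.57 [0.4682 0.1714 0.0062] [276. 171.]
lid_tab 0.59 [0.5698 0.1796 0.2572] [301.  94.]
```

Call:
send_rows(
  moves=[
    {"grip": 0.6,"dx": 0.1,"dy": -0.4,"dz": 2.5,"rx": 0,"ry": 0,"rz": 0},
    {"grip": 0.6,"dx": 0,"dy": 0,"dz": 3,"rx": 0,"ry": 0,"rz": 0},
    {"grip": 0.6,"dx": 0,"dy": 0,"dz": 2,"rx": 0,"ry": 0,"rz": 0},
    {"grip": 0.6,"dx": 0,"dy": 0,"dz": 1,"rx": 0,"ry": 0,"rz": 0},
    {"grip": 0.6,"dx": 0,"dy": 0,"dz": 0.5,"rx": 0,"ry": 0,"rz": 0},
    {"grip": 0.6,"dx": 0,"dy": 0,"dz": 0,"rx": 0,"ry": 0,"rz": 0},
  ],
)

```text
time: 28.68
ee_pos: [0.4503, 0.2714, 0.0779]
orientation: [0.999, 0.046, 0.002, 0.0]
contact_force: [0.2, 0.8, -1.1]
opening: 0.0436
grip_force: 20.0
```

Call:
send_rows(
  moves=[
    {"grip": 0.6,"dx": 0,"dy": 0,"dz": 0.2,"rx": 0,"ry": 0,"rz": 0},
    {"grip": 0.6,"dx": 0,"dy": 0,"dz": 0.15,"rx": 0,"ry": 0,"rz": 0},
    {"grip": 0.6,"dx": 0,"dy": 0,"dz": 0,"rx": 0,"ry": 0,"rz": 0},
  ],
)

```text
time: 29.05
ee_pos: [0.4503, 0.2715, 0.0747]
orientation: [0.999, 0.046, 0.002, 0.0]
contact_force: [-0.1, -0.7, 1.6]
opening: 0.0437
grip_force: 20.0
```

Call:
send_rows(
  moves=[
    {"grip": -0.2,"dx": 0,"dy": 0,"dz": 0,"rx": 0,"ry": 0,"rz": 0},
    {"grip": -0.2,"dx": 0,"dy": 0,"dz": 0,"rx": 0,"ry": 0,"rz": 0},
    {"grip": -0.2,"dx": 0,"dy": 0,"dz": -2,"rx": 0,"ry": 0,"rz": 0},
    {"grip": -0.2,"dx": 0,"dy": 0,"dz": -5,"rx": 0,"ry": 0,"rz": 0},
    {"grip": -0.2,"dx": 0,"dy": 0,"dz": -6,"rx": 0,"ry": 0,"rz": 0},
    {"grip": -0.2,"dx": 0,"dy": 0,"dz": -6,"rx": 0,"ry": 0,"rz": 0},
    {"grip": -0.5,"dx": 0.2,"dy": 5.8,"dz": -1,"rx": 0,"ry": 0,"rz": 0},
    {"grip": -0.5,"dx": 0.2,"dy": 5.8,"dz": -1,"rx": 0,"ry": 0,"rz": 0},
    {"grip": -0.5,"dx": 0.2,"dy": 5.8,"dz": 0,"rx": 0,"ry": 0,"rz": 0},
    {"grip": -0.5,"dx": 0.2,"dy": 5.8,"dz": 0,"rx": 0,"ry": 0,"rz": 0},
    {"grip": -0.5,"dx": 0.2,"dy": 5.8,"dz": 0,"rx": 0,"ry": 0,"rz": 0},
    {"grip": -0.5,"dx": 0.6,"dy": 5.8,"dz": 0,"rx": 0,"ry": 0,"rz": 0},
    {"grip": -0.5,"dx": 0.6,"dy": 5.8,"dz": 0,"rx": 0,"ry": 0,"rz": 0},
    {"grip": -0.5,"dx": 0.6,"dy": 5.8,"dz": 0,"rx": 0,"ry": 0,"rz": 0},
    {"grip": -0.5,"dx": 0.6,"dy": 5.8,"dz": 0,"rx": 0,"ry": 0,"rz": 0},
    {"grip": -0.5,"dx": 0,"dy": 0,"dz": 0,"rx": 0,"ry": 0,"rz": 0},
  ],
)

```text
time: 31.05
ee_pos: [0.5298, -0.2519, 0.2836]
orientation: [0.999, 0.041, 0.001, 0.002]
contact_force: [-1.1, 0.9, -0.9]
opening: 0.0694
grip_force: 0.0
```

```bash
python3 - <<'E'
from h import *
a=shot('wrist'); carts(a)
for c in ([.5653,-.2581],[.436,-.357]): cap(a,c)
plan([.5653,-.2581,.066],5.3); print(robot.get_obs()['qpos'])
s=shot('side'); pts(s,'lid_tab','cart1','stay_tab')
E
```

```text
cart [ 0.5687 -0.258   0.0012] [142. 146. 146.] yaw [np.float64(-1.7)] [np.float64(0.023)]
cart [ 0.4568 -0.2126 -0.0012] [ 76. 221. 107.] yaw [np.float64(30.1)] [np.float64(0.03)]
cart [ 0.4381 -0.36   -0.0032] [46. 45. 42.] yaw [np.float64(53.5)] [np.float64(0.031)]
cart [0.5869 0.0684 0.0479] [110. 117. 113.] yaw [] []
cart [ 0.7047 -0.3333  0.0019] [10. 11.  8.] yaw [] []
cap centre [ 0.5674 -0.2572] r 0.0231 rib yaw -7.8 n 1120 centroid yaw -8.7 col [208. 213. 213.]
no circle
plan shift cm [ 3.21  1.75 21.87] then turn [-0.  -0.2  0.1] | at [ 0.5311 -0.2438  0.2846] t 31.2 open 0.0697
[ 0.5754  0.48   -0.2868  1.5448  0.143   1.135  -1.2183]
lid_tab 0.7 [0.5687 0.1827 0.257 ] [301.  94.]
cart1 0.91 [ 0.4391 -0.3548 -0.0009] [318. 306.]
cart1 0.75 [ 0.4617 -0.2171  0.0033] [310. 259.]
cart1 0.72 [ 0.5704 -0.257   0.0032] [355. 260.]
cart1 0.66 [0.4504 0.273  0.005 ] [264. 155.]
stay_tab 0.43 [0.5897 0.053  0.193 ] [322. 134.]
```

Call:
send_rows(
  moves=[
    {"grip": -0.5,"dx": 0,"dy": 0,"dz": 0,"rx": 0,"ry": 0,"rz": 6.8},
    {"grip": -0.5,"dx": 0,"dy": 0,"dz": 0,"rx": 0,"ry": 0,"rz": 6.8},
    {"grip": -0.5,"dx": 3.7,"dy": 0.8,"dz": 2,"rx": 0,"ry": 0,"rz": 0},
    {"grip": -0.5,"dx": 0,"dy": 0,"dz": 4,"rx": 0,"ry": 0,"rz": 0},
    {"grip": -0.5,"dx": 0,"dy": 0,"dz": 4,"rx": 0,"ry": 0,"rz": 0},
    {"grip": -0.5,"dx": 0,"dy": 0,"dz": 0,"rx": 0,"ry": 0,"rz": 0},
  ],
)

```text
time: 32.15
ee_pos: [0.5648, -0.2569, 0.1821]
orientation: [0.997, -0.072, -0.002, -0.001]
contact_force: [1.4, -0.6, 0.3]
opening: 0.0697
grip_force: 0.0
```

```bash
python3 - <<'E'
from h import *
a=shot('wrist'); cap(a,[.567,-.2575])
plan([.567,-.2575,.066],-8.3)
E
```

```text
cap centre [ 0.5681 -0.2596] r 0.0231 rib yaw -8.6 n 1318 centroid yaw -5.2 col [121. 125. 125.]
plan shift cm [ 0.02 -0.01 11.86] then turn [-0.  -0.1  0. ] | at [ 0.5666 -0.2576  0.1846] t 32.2 open 0.0697
```

Call:
send_rows(
  moves=[
    {"grip": -0.5,"dx": 0,"dy": 0,"dz": 4,"rx": 0,"ry": 0,"rz": 0},
    {"grip": -0.5,"dx": 0,"dy": 0,"dz": 3.5,"rx": 0,"ry": 0,"rz": 0},
    {"grip": -0.5,"dx": 0,"dy": 0,"dz": 2.5,"rx": 0,"ry": 0,"rz": 0},
    {"grip": -0.5,"dx": 0,"dy": 0,"dz": 1.6,"rx": 0,"ry": 0,"rz": 0},
    {"grip": -0.5,"dx": 0,"dy": 0,"dz": 0,"rx": 0,"ry": 0,"rz": 0},
    {"grip": 0.6,"dx": 0,"dy": 0,"dz": 0,"rx": 0,"ry": 0,"rz": 0},
    {"grip": 0.6,"dx": 0,"dy": 0,"dz": 0,"rx": 0,"ry": 0,"rz": 0},
    {"grip": 0.6,"dx": 0,"dy": 0,"dz": 0,"rx": 0,"ry": 0,"rz": 0},
    {"grip": 0.6,"dx": 0,"dy": 0,"dz": 0,"rx": 0,"ry": 0,"rz": 0},
  ],
  grip_force=20,
)

```text
time: 33.33
ee_pos: [0.5676, -0.2588, 0.0697]
orientation: [0.997, -0.073, 0.002, 0.001]
contact_force: [-0.3, 0.4, 4.3]
opening: 0.0438
grip_force: 20.0
```

Call:
send_rows(
  moves=[
    {"grip": 0.6,"dx": 0,"dy": 0,"dz": -2,"rx": 0,"ry": 0,"rz": 0},
    {"grip": 0.6,"dx": 0,"dy": 0,"dz": -5,"rx": 0,"ry": 0,"rz": 0},
    {"grip": 0.6,"dx": 0,"dy": 0,"dz": -6,"rx": 0,"ry": 0,"rz": 0},
    {"grip": 0.6,"dx": 0,"dy": 0,"dz": 0,"rx": 0,"ry": 0,"rz": -6.8},
    {"grip": 0.6,"dx": 0,"dy": 0,"dz": 0,"rx": 0,"ry": 0,"rz": -6.8},
    {"grip": 0.6,"dx": -1.3,"dy": -5,"dz": 0,"rx": 0,"ry": 0,"rz": 0},
    {"grip": 0.6,"dx": -1.3,"dy": -5,"dz": 0,"rx": 0,"ry": 0,"rz": 0},
    {"grip": 0.6,"dx": -1.2,"dy": -5,"dz": 0,"rx": 0,"ry": 0,"rz": 0},
    {"grip": 0.6,"dx": -1.0,"dy": -5,"dz": 0,"rx": 0,"ry": 0,"rz": 0},
    {"grip": 0.6,"dx": -0.7,"dy": -5,"dz": 0,"rx": 0,"ry": 0,"rz": 0},
    {"grip": 0.6,"dx": -0.6,"dy": -5,"dz": 0,"rx": 0,"ry": 0,"rz": 0},
    {"grip": 0.6,"dx": -0.4,"dy": -5,"dz": 0,"rx": 0,"ry": 0,"rz": 0},
    {"grip": 0.6,"dx": -0.4,"dy": -5,"dz": 0,"rx": 0,"ry": 0,"rz": 0},
    {"grip": 0.6,"dx": 0,"dy": 0,"dz": 0,"rx": 0,"ry": 0,"rz": 0},
    {"grip": 0.6,"dx": 0,"dy": 0,"dz": 0,"rx": 0,"ry": 0,"rz": 0},
  ],
)

```text
time: 35.2
ee_pos: [0.4612, 0.1326, 0.198]
orientation: [0.999, 0.046, 0.001, 0.001]
contact_force: [0.1, -0.7, -1.4]
opening: 0.0435
grip_force: 20.0
```

```bash
python3 - <<'E'
from h import *
plan(bay(-.031,z=.078),5.3)
E
```

```text
plan shift cm [ 0.1  -0.49 12.  ] then turn [ 0.1 -0.1 -0.1] | at [0.4612 0.1326 0.198 ] t 35.2 open 0.0435
```

Call:
send_rows(
  moves=[
    {"grip": 0.6,"dx": 0.1,"dy": -0.35,"dz": 3,"rx": 0,"ry": 0,"rz": 0},
    {"grip": 0.6,"dx": 0,"dy": 0,"dz": 4,"rx": 0,"ry": 0,"rz": 0},
    {"grip": 0.6,"dx": 0,"dy": 0,"dz": 3,"rx": 0,"ry": 0,"rz": 0},
    {"grip": 0.6,"dx": 0,"dy": 0,"dz": 1.3,"rx": 0,"ry": 0,"rz": 0},
    {"grip": 0.6,"dx": 0,"dy": 0,"dz": 0.5,"rx": 0,"ry": 0,"rz": 0},
    {"grip": 0.6,"dx": 0,"dy": 0,"dz": 0.2,"rx": 0,"ry": 0,"rz": 0},
    {"grip": 0.6,"dx": 0,"dy": 0,"dz": 0,"rx": 0,"ry": 0,"rz": 0},
  ],
)

```text
time: 36.08
ee_pos: [0.4631, 0.137, 0.079]
orientation: [0.999, 0.046, 0.002, 0.0]
contact_force: [-0.8, -0.3, -1.8]
opening: 0.0434
grip_force: 20.0
```

Call:
send_rows(
  moves=[
    {"grip": 0.6,"dx": 0,"dy": 0,"dz": 0.2,"rx": 0,"ry": 0,"rz": 0},
    {"grip": 0.6,"dx": 0,"dy": 0,"dz": 0.2,"rx": 0,"ry": 0,"rz": 0},
    {"grip": 0.6,"dx": 0,"dy": 0,"dz": 0,"rx": 0,"ry": 0,"rz": 0},
  ],
)

```text
time: 36.45
ee_pos: [0.4629, 0.1371, 0.0756]
orientation: [0.999, 0.046, 0.002, 0.001]
contact_force: [-1.9, -1.0, 9.0]
opening: 0.0436
grip_force: 20.0
```

Call:
send_rows(
  moves=[
    {"grip": -0.2,"dx": 0,"dy": 0,"dz": 0,"rx": 0,"ry": 0,"rz": 0},
    {"grip": -0.2,"dx": 0,"dy": 0,"dz": 0,"rx": 0,"ry": 0,"rz": 0},
    {"grip": -0.2,"dx": 0,"dy": 0,"dz": -2,"rx": 0,"ry": 0,"rz": 0},
    {"grip": -0.2,"dx": 0,"dy": 0,"dz": -5,"rx": 0,"ry": 0,"rz": 0},
    {"grip": -0.2,"dx": 0,"dy": 0,"dz": -6,"rx": 0,"ry": 0,"rz": 0},
    {"grip": -0.2,"dx": 0,"dy": 0,"dz": -6,"rx": 0,"ry": 0,"rz": 0},
    {"grip": -0.5,"dx": -0.5,"dy": 5.3,"dz": -1,"rx": 0,"ry": 0,"rz": 0},
    {"grip": -0.5,"dx": -0.5,"dy": 5.3,"dz": -1,"rx": 0,"ry": 0,"rz": 0},
    {"grip": -0.5,"dx": -0.5,"dy": 5.3,"dz": 0,"rx": 0,"ry": 0,"rz": 0},
    {"grip": -0.5,"dx": -0.5,"dy": 5.3,"dz": 0,"rx": 0,"ry": 0,"rz": 0},
    {"grip": -0.5,"dx": -0.7,"dy": 5.3,"dz": 0,"rx": 0,"ry": 0,"rz": 0},
    {"grip": -0.5,"dx": -0.7,"dy": 5.3,"dz": 0,"rx": 0,"ry": 0,"rz": 0},
    {"grip": -0.5,"dx": -0.7,"dy": 5.3,"dz": 0,"rx": 0,"ry": 0,"rz": 0},
    {"grip": -0.5,"dx": -0.7,"dy": 5.3,"dz": 0,"rx": 0,"ry": 0,"rz": 0},
    {"grip": -0.5,"dx": 0,"dy": 0,"dz": 0,"rx": 0,"ry": 0,"rz": 0},
  ],
)

```text
time: 38.33
ee_pos: [0.4508, -0.295, 0.2837]
orientation: [0.999, 0.041, 0.001, 0.002]
contact_force: [-0.1, 0.2, -0.1]
opening: 0.0698
grip_force: 0.0
```

```bash
python3 - <<'E'
from h import *
a=shot('wrist'); carts(a)
cap(a,[.4375,-.357])
plan([.4375,-.357,.066],5.3); print(robot.get_obs()['qpos'])
s=shot('side'); carts(s)
E
```

```text
cart [ 0.4583 -0.2132 -0.0022] [ 76. 203. 106.] yaw [np.float64(24.7)] [np.float64(0.029)]
cart [0.4641 0.1372 0.0041] None yaw [] []
cart [ 0.4412 -0.3572 -0.0027] [243. 245. 245.] yaw [np.float64(59.5)] [np.float64(0.027)]
cap centre [ 0.4354 -0.3534] r 0.022200001 rib yaw 46.6 n 701 centroid yaw 48.7 col [242. 243. 243.]
cap centre [ 0.4461 -0.3446] r 0.0231 rib yaw 37.6 n 2212 centroid yaw 60.9 col [218. 218. 216.]
plan shift cm [-2.26  6.72 21.82] then turn [-0.  -0.2  0.1] | at [ 0.4531 -0.2881  0.2843] t 38.48 open 0.07
[ 0.6656  0.3969 -0.2016  1.6767  0.0859  1.0745 -1.0389]
cart [ 0.4355 -0.3573  0.0011] [140. 142. 140.] yaw [] []
cart [0.4463 0.2762 0.0024] [183. 182. 173.] yaw [np.float64(-1.3)] [np.float64(0.032)]
cart [ 0.4646 -0.217   0.0081] [ 20. 101.  41.] yaw [np.float64(34.5)] [np.float64(0.026)]
cart [0.4635 0.1401 0.0069] [179. 180. 172.] yaw [np.float64(4.0)] [np.float64(0.027)]
```

Call:
send_rows(
  moves=[
    {"grip": -0.5,"dx": 0,"dy": 0,"dz": 0,"rx": 0,"ry": 0,"rz": -10.4},
    {"grip": -0.5,"dx": 0,"dy": 0,"dz": 0,"rx": 0,"ry": 0,"rz": -10.4},
    {"grip": -0.5,"dx": 0,"dy": 0,"dz": 0,"rx": 0,"ry": 0,"rz": -10.4},
    {"grip": -0.5,"dx": 0,"dy": 0,"dz": 0,"rx": 0,"ry": 0,"rz": -10.4},
    {"grip": -0.5,"dx": -3.0,"dy": 1.7,"dz": 2,"rx": 0,"ry": 0,"rz": 0},
    {"grip": -0.5,"dx": -3.1,"dy": 1.7,"dz": 2,"rx": 0,"ry": 0,"rz": 0},
    {"grip": -0.5,"dx": 0,"dy": 0,"dz": 4,"rx": 0,"ry": 0,"rz": 0},
    {"grip": -0.5,"dx": 0,"dy": 0,"dz": 0,"rx": 0,"ry": 0,"rz": 0},
    {"grip": -0.5,"dx": 0,"dy": 0,"dz": 0,"rx": 0,"ry": 0,"rz": 0},
  ],
)

```text
time: 39.75
ee_pos: [0.4377, -0.3565, 0.2061]
orientation: [0.917, 0.399, 0.002, 0.002]
contact_force: [-0.6, 0.5, 0.0]
opening: 0.0697
grip_force: 0.0
```

```bash
python3 - <<'E'
from h import *
a=shot('wrist'); cap(a,[.4365,-.356]); carts(a)
plan([.4365,-.356,.066],47)
E
```

```text
cap centre [ 0.4351 -0.3546] r 0.021625 rib yaw 42.6 n 1828 centroid yaw 47.5 col [190. 195. 194.]
cart [ 0.4576 -0.2107 -0.0025] [ 33. 104.  47.] yaw [np.float64(22.1)] [np.float64(0.024)]
cart [ 0.4366 -0.3553 -0.0014] [105. 108. 108.] yaw [np.float64(49.6)] [np.float64(0.026)]
plan shift cm [-0.01 -0.25 14.05] then turn [ 0.4 -0.1 -0.1] | at [ 0.4375 -0.3572  0.2065] t 39.9 open 0.0697
```

```bash
python3 - <<'E'
from h import *
a=shot('wrist'); im=patch(a,[.4355,-.355]); cv2.imwrite('pics/c9.png',im[:,:,::-1])
g=cv2.cvtColor(im,cv2.COLOR_RGB2GRAY).astype(float); yy,xx=np.mgrid[:360,:360]; m=((xx-180)**2+(yy-180)**2<72**2)
for th in (60,80,100,120):
  d=np.uint8(m&(g<th)); n,l,st,ce=cv2.connectedComponentsWithStats(d)
  for i in range(1,n):
    if st[i,4]>200:
      ys,xs=np.nonzero(l==i); r=cv2.minAreaRect(np.c_[xs,ys].astype(np.float32)); w=cv2.fitLine(np.c_[xs,ys].astype(np.float32),cv2.DIST_L2,0,.01,.01).ravel()
      print(th,st[i,4],ce[i],r,np.degrees(np.arctan2(w[0],w[1])))
E
```

```text
60 303 [131.6964 140.3762] ((134.75001525878906, 142.75001525878906), (26.16295051574707, 18.384777069091797), 45.0) 34.919754
80 901 [144.9567 153.687 ] ((148.75001525878906, 156.75001525878906), (65.76092529296875, 26.870054244995117), 45.0) 45.469063
100 1269 [144.5106 153.5981] ((139.3345184326172, 158.54751586914062), (71.09754180908203, 54.64149856567383), 66.21796417236328) 46.234253
120 1586 [145.2938 154.0908] ((139.51724243164062, 158.29310607910156), (73.34965515136719, 60.536678314208984), 68.19859313964844) 45.83579
```

View pics/c9.png

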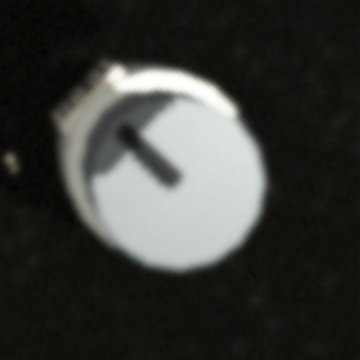

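The rib runs from (175,181) to (127,131), and the label edge agrees, so the yaw is about 44.7°.

Call:
send_rows(
  moves=[
    {"grip": -0.5,"dx": 0,"dy": -0.3,"dz": 3,"rx": 0,"ry": 0,"rz": 2.4},
    {"grip": -0.5,"dx": 0,"dy": 0,"dz": 4,"rx": 0,"ry": 0,"rz": 0},
    {"grip": -0.5,"dx": 0,"dy": 0,"dz": 3.5,"rx": 0,"ry": 0,"rz": 0},
    {"grip": -0.5,"dx": 0,"dy": 0,"dz": 2,"rx": 0,"ry": 0,"rz": 0},
    {"grip": -0.5,"dx": 0,"dy": 0,"dz": 1.4,"rx": 0,"ry": 0,"rz": 0},
    {"grip": -0.5,"dx": 0,"dy": 0,"dz": 0,"rx": 0,"ry": 0,"rz": 0},
    {"grip": 0.6,"dx": 0,"dy": 0,"dz": 0,"rx": 0,"ry": 0,"rz": 0},
    {"grip": 0.6,"dx": 0,"dy": 0,"dz": 0,"rx": 0,"ry": 0,"rz": 0},
    {"grip": 0.6,"dx": 0,"dy": 0,"dz": 0,"rx": 0,"ry": 0,"rz": 0},
    {"grip": 0.6,"dx": 0,"dy": 0,"dz": 0,"rx": 0,"ry": 0,"rz": 0},
  ],
  grip_force=20,
)

```text
time: 41.2
ee_pos: [0.4349, -0.3558, 0.0662]
orientation: [0.926, 0.378, 0.002, 0.002]
contact_force: [-0.5, 0.3, 2.8]
opening: 0.0437
grip_force: 20.0
```

Call:
send_rows(
  moves=[
    {"grip": 0.6,"dx": 0,"dy": 0,"dz": -2,"rx": 0,"ry": 0,"rz": 0},
    {"grip": 0.6,"dx": 0,"dy": 0,"dz": -5,"rx": 0,"ry": 0,"rz": 0},
    {"grip": 0.6,"dx": 0,"dy": 0,"dz": -6,"rx": 0,"ry": 0,"rz": 0},
    {"grip": 0.6,"dx": 0,"dy": 0,"dz": 0,"rx": 0,"ry": 0,"rz": 9.8},
    {"grip": 0.6,"dx": 0,"dy": 0,"dz": 0,"rx": 0,"ry": 0,"rz": 9.8},
    {"grip": 0.6,"dx": 0,"dy": 0,"dz": 0,"rx": 0,"ry": 0,"rz": 9.8},
    {"grip": 0.6,"dx": 0,"dy": 0,"dz": 0,"rx": 0,"ry": 0,"rz": 9.8},
    {"grip": 0.6,"dx": 0.9,"dy": -5.1,"dz": 0,"rx": 0,"ry": 0,"rz": 0},
    {"grip": 0.6,"dx": 0.9,"dy": -5.1,"dz": 0,"rx": 0,"ry": 0,"rz": 0},
    {"grip": 0.6,"dx": 0.9,"dy": -5.1,"dz": 0,"rx": 0,"ry": 0,"rz": 0},
    {"grip": 0.6,"dx": 0.9,"dy": -5.1,"dz": 0,"rx": 0,"ry": 0,"rz": 0},
    {"grip": 0.6,"dx": 0.9,"dy": -5.1,"dz": 0,"rx": 0,"ry": 0,"rz": 0},
    {"grip": 0.6,"dx": 0.9,"dy": -5.1,"dz": 0,"rx": 0,"ry": 0,"rz": 0},
    {"grip": 0.6,"dx": 0.9,"dy": -5.1,"dz": 0,"rx": 0,"ry": 0,"rz": 0},
    {"grip": 0.6,"dx": 0.9,"dy": -5.1,"dz": 0,"rx": 0,"ry": 0,"rz": 0},
    {"grip": 0.6,"dx": 0,"dy": 0,"dz": 0,"rx": 0,"ry": 0,"rz": 0},
    {"grip": 0.6,"dx": 0,"dy": 0,"dz": 0,"rx": 0,"ry": 0,"rz": 0},
    {"grip": 0.6,"dx": 0,"dy": 0,"dz": 0,"rx": 0,"ry": 0,"rz": 0},
  ],
)

```text
time: 43.45
ee_pos: [0.4681, 0.0558, 0.1951]
orientation: [0.999, 0.044, 0.001, 0.001]
contact_force: [0.9, -0.2, -1.3]
opening: 0.0438
grip_force: 20.0
```

```bash
python3 - <<'E'
from h import *
plan(bay(-.105,z=.076),5.3)
E
```

```text
plan shift cm [ 0.13 -0.79 11.91] then turn [ 0.1 -0.1 -0.2] | at [0.4681 0.0558 0.1951] t 43.45 open 0.0438
```

Call:
send_rows(
  moves=[
    {"grip": 0.6,"dx": 0.1,"dy": -0.75,"dz": 3,"rx": 0,"ry": 0,"rz": 0},
    {"grip": 0.6,"dx": 0,"dy": 0,"dz": 4,"rx": 0,"ry": 0,"rz": 0},
    {"grip": 0.6,"dx": 0,"dy": 0,"dz": 3,"rx": 0,"ry": 0,"rz": 0},
    {"grip": 0.6,"dx": 0,"dy": 0,"dz": 1.3,"rx": 0,"ry": 0,"rz": 0},
    {"grip": 0.6,"dx": 0,"dy": 0,"dz": 0.5,"rx": 0,"ry": 0,"rz": 0},
    {"grip": 0.6,"dx": 0,"dy": 0,"dz": 0,"rx": 0,"ry": 0,"rz": 0},
    {"grip": 0.6,"dx": 0,"dy": 0,"dz": 0,"rx": 0,"ry": 0,"rz": 0},
  ],
)

```text
time: 44.32
ee_pos: [0.4698, 0.0651, 0.0783]
orientation: [0.999, 0.046, 0.003, 0.0]
contact_force: [-0.1, 0.2, -1.2]
opening: 0.0435
grip_force: 20.0
```

Call:
send_rows(
  moves=[
    {"grip": 0.6,"dx": 0,"dy": 0,"dz": 0.3,"rx": 0,"ry": 0,"rz": 0},
    {"grip": 0.6,"dx": 0,"dy": 0,"dz": 0.3,"rx": 0,"ry": 0,"rz": 0},
    {"grip": 0.6,"dx": 0,"dy": 0,"dz": 0,"rx": 0,"ry": 0,"rz": 0},
  ],
)

```text
time: 44.7
ee_pos: [0.4695, 0.0651, 0.0721]
orientation: [0.999, 0.046, 0.002, 0.001]
contact_force: [-0.2, 0.3, 5.7]
opening: 0.0436
grip_force: 20.0
```

Call:
send_rows(
  moves=[
    {"grip": -0.15,"dx": 0,"dy": 0,"dz": 0,"rx": 0,"ry": 0,"rz": 0},
    {"grip": -0.15,"dx": 0,"dy": 0,"dz": 0,"rx": 0,"ry": 0,"rz": 0},
    {"grip": -0.15,"dx": 0,"dy": 0,"dz": -2,"rx": 0,"ry": 0,"rz": 0},
    {"grip": -0.15,"dx": 0,"dy": 0,"dz": -5,"rx": 0,"ry": 0,"rz": 0},
    {"grip": -0.15,"dx": 0,"dy": 0,"dz": -6,"rx": 0,"ry": 0,"rz": 0},
    {"grip": -0.15,"dx": 0,"dy": 0,"dz": -6,"rx": 0,"ry": 0,"rz": 0},
    {"grip": -0.15,"dx": -0.6,"dy": -5,"dz": -2,"rx": 0,"ry": 0,"rz": 0},
    {"grip": -0.15,"dx": -0.6,"dy": -5,"dz": 0,"rx": 0,"ry": 0,"rz": 0},
    {"grip": -0.15,"dx": 0,"dy": 0,"dz": 0,"rx": 0,"ry": 0,"rz": 0},
    {"grip": -0.15,"dx": 0,"dy": 0,"dz": 0,"rx": 0,"ry": 0,"rz": 0},
  ],
)

```text
time: 45.95
ee_pos: [0.4471, 0.1629, 0.2808]
orientation: [0.999, 0.046, 0.001, 0.001]
contact_force: [-0.5, -0.7, -0.5]
opening: 0.0536
grip_force: 0.0
```

```bash
python3 - <<'E'
from h import *
a=shot('wrist'); carts(a)
s=shot('side'); pts(s,'lid_tab','stay_tab'); carts(s)
ims=[patch(a,bay(y)[:2],z=.082) for y in (.102,-.031,-.105)]
for y in (.102,-.031,-.105): cap(a,bay(y)[:2]); print()
big=np.zeros((600,780,3),np.uint8); big[:260]=cv2.resize(np.hstack(ims),(780,260)); big[260:600,:390]=cv2.resize(a['img'][:280,120:440],(390,340)); big[260:600,390:]=cv2.resize(s['img'][70:240,200:395],(390,340))
cv2.imwrite('pics/c10.png',big[:,:,::-1])
E
```

```text
cart [ 0.4581 -0.2108 -0.0026] [ 34. 110.  49.] yaw [np.float64(19.6)] [np.float64(0.026)]
cart [0.4711 0.0626 0.0028] [248. 250. 249.] yaw [np.float64(15.2)] [np.float64(0.029)]
cart [0.4637 0.1382 0.0072] [212. 216. 216.] yaw [np.float64(3.1)] [np.float64(0.024)]
cart [0.4526 0.2673 0.0054] [103. 107. 106.] yaw [np.float64(18.3)] [np.float64(0.025)]
cart [ 0.5172  0.1755 -0.0003] [241. 244. 244.] yaw [] []
lid_tab 0.68 [0.5699 0.1822 0.2552] [301.  94.]
stay_tab 0.75 [0.5884 0.052  0.1919] [322. 134.]
cart [0.4715 0.0646 0.0056] [184. 184. 175.] yaw [np.float64(6.9)] [np.float64(0.025)]
cart [0.4629 0.1374 0.0086] [167. 169. 165.] yaw [np.float64(13.9)] [np.float64(0.027)]
cart [ 0.4625 -0.2191  0.0018] [ 23. 148.  58.] yaw [np.float64(35.8)] [np.float64(0.026)]
cart [0.4487 0.2741 0.0034] [157. 157. 149.] yaw [np.float64(-6.6)] [np.float64(0.026)]
cart [0.5701 0.1811 0.254 ] [196. 191. 179.] yaw [] []
cap centre [0.4507 0.2631] r 0.0231 rib yaw 3.6 n 1291 centroid yaw 59.0 col [111. 114. 114.]

cap centre [0.4605 0.1359] r 0.022 rib yaw 3.3 n 1076 centroid yaw 9.9 col [229. 232. 232.]

cap centre [0.4693 0.0633] r 0.022274999 rib yaw 8.3 n 1148 centroid yaw 9.3 col [234. 236. 236.]
```

View pics/c10.png

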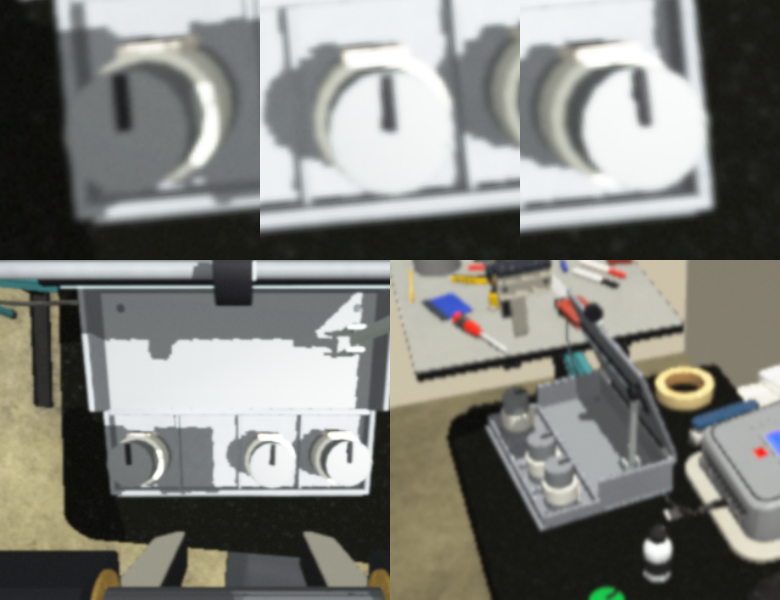

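All three carts stand upright in separate bays with the label edges parallel to the rear wall and rib yaws of 3 to 8° against 5.3°. The lid rests on the stay and the gripper touches nothing, so I hand in.

```bash
python3 -c "
from station import robot
print(robot.hand_in())"
```

```text
the job is handed in; nothing more can be done
None
```

I propped the lid on its stay, then stood the three grey cartridges in separate bays with labels facing the hinge side (within about 3° by my measurement). The green look-alike and the other things on the desk stayed put, and I handed the job in at about 46 s; no verdict came back.

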